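Put the lantern slides away in the locked cabinet

ROBOT

A 6-joint arm with a two-finger parallel gripper is mounted at the origin on the work surface. World frame = base frame: x ahead of the robot, y to its left, z up, the work surface at z = 0. Lengths are in m, angles in rad, forces in N, time in s.
With the tool pointing down it reaches from about 0.3 to 0.875 m from the base axis. Payload 6.4 kg.
Tool frame: the origin (TCP) lies midway between the tips of the shut fingers; the grasp point (between the pads) lies 19 mm behind it; x points along the fingers, y is the direction in which the jaws open and shut, and the axes are right-handed (so a half turn about x gives the same grasp; the last joint's range is limited). The gripper opens to 85 mm and grips with 20 to 120 N. Pads are 22 mm wide; open, the fingers measure 114 mm over their backs; the gripper's body (76 mm by 85 mm) begins 54 mm behind the grasp point. The pads swing forward as they close: fully open they stand 13 mm farther back than shut.
Start: joints at [-1.439, 0.181, 1.607, -0, 1.354, -0.206], TCP at [0.191, -0.543, 0.231] pointing down, gripper open.
Joint ranges: [-2.99, 2.99], [-0.89, 2.07], [0.3, 2.58], [-1.14, 4.28], [0, 2.63], [-3.12, 3.12]. Speed limits (rad/s): [2.57, 2.57, 3.01, 3.14, 3.14, 3.14].

INTERFACE

Orientations are given as a unit quaternion [w, x, y, z].
In Python, from bench import ctrl gives the robot as it stands.
- The arm moves only by the tool step_arm, never from a script. Its argument "motion" is a list of rows, each a list of 7 numbers: the shift along the tool's x, y, z in mm, then the turn, a rotation vector about the tool's x, y, z in degrees, then the closure in counts, from 0 (fully open) to 255 (shut). In form: [[tx, ty, tz, rx, ry, rz, hand], ...]. A call has 1 to 10 rows; each row is the pose to reach, as a shift and turn from the pose commanded when the call began, along the tool's axes at that moment; what a row does not reach only later rows make up. A row lasts 1/8 s, in which the tool goes at most 62.5 mm and 10.7 degrees, less where a joint would pass 70% of its speed; a pose out of reach is approached as far as the arm can. A call with a gripper value outside its range is refused whole. The fingers move at their own pace and stop on an object; the grip force is fixed at half the most. Time passes only in rows, so rows that repeat a pose let the fingers close. It gives the time, the measured TCP pose, the force and the opening at its end, in the units of the state.
- ctrl.get_obs(): the state, without advancing time (a new reading comes with each control period).
- ctrl.camera(name): name is "scene" or "side" or "wrist"; returns (picture, depth): 420x560x3 uint8, red, green, blue; 420x560 float32, m along the optical axis (not along the pixel's ray), 0 where there is no reading.
- ctrl.camera_info(name): a dict with "fx", "fy", "cx", "cy" (pixels), "dist_coeffs" ([k1, k2, p1, p2, k3] as OpenCV has them; the pictures are not rectified), "T" (4x4, takes a point from camera to world coordinates); the wrist camera has in their place "hand_eye" (4x4, takes a point from camera to tool coordinates, whose origin is the TCP and whose axes are the tool frame's). Camera axes: x right, y down, z forward; pixel columns grow to the right and rows downward; lengths in m; the calibration is good to about 2 mm. A picture is of the moment at which its call begins: read the wrist's pose just before it. camera_info takes no time and is no camera call.
- ctrl.hand_in(): hands the job in, once; it reports no verdict.
The state is a dict: "time_s": time; "q": joint angles; "dq": joint speeds; "joint_efforts": joint torques, N m; "eef_pos": TCP position; "eef_rot": TCP orientation; "wrist_force": force on the tool from outside, world axes, zero at the start; "torque": the same for the moment, N m; "opening": opening from 0.0 (shut) to 1.0 (fully open).
Only numpy, scipy, OpenCV 4.12 (cv2) and the standard library are available. Lean on these libraries where they do the work, as an engineer would, in place of code of your own. Each camera call takes 0.05 s, during which the arm holds its last target. There are 200 camera calls.

TASK

Put the loose slides away: unlock the slide cabinet by setting the left dial to 4, the front dial to 2 and the right dial to 5 (left and right as you face the drawer), draw the locking pin up out of its keyhole and park it hanging in the notch of the bracket behind the cabinet, then pull the drawer well out and lay every slide flat in it. Shut the drawer fully, drop the pin fully home in the keyhole again and lock it by turning at least one dial well off its number, to the next number or beyond. Leave the flange, the filters and the focusing knob where they are.

Things in the scene. Friction and masses are not known exactly. Their poses are not given: they have to be found in the camera images.
- cabinet: low walnut slide cabinet fixed on the bench, 235 mm deep (x) x 300 mm wide (y), flat top board 100 mm up. Origin: centre of its footprint, on the bench. x points from its drawer front to its back, y to the left of a person facing the drawer, z up (the drawer faces about world -y). Under the top, each dial turns a gated disc that holds the pin down unless it is on its number
- keyhole (a point): on the keyhole's axis, at the top board's surface (100 mm up), 57.5 mm behind (+x) the cabinet's origin. The keyhole is three slots 16 mm wide that meet here and reach 38 mm to the left, right and front. Axes as the cabinet's
- notch (a point): in the upper face (100 mm up) of the brass bracket, a forked plate 8 mm thick sticking out behind the cabinet, at its notch, 48 mm behind the back wall. The notch is a slot 18 mm wide along the cabinet's y: its closed end 9 mm beyond this point (-y), its open end 30 mm before it (+y). Free air below. The pin parks with its origin within 14 mm of this point. Axes as the cabinet's
- pin: steel locking pin, 141 mm long, 0.15 kg, standing in the keyhole. Origin: on its axis, at the underside of its round collar (28 mm wide, 6 mm thick), which rests on the top board (origin then at point keyhole) or on the bracket. z up. To grip: the flat bow, 12 mm thick (x), 36 mm wide (y), 26 to 66 mm above the origin. Its shank and wards below: see point pin_wards
- pin_wards (a point): on the pin's axis, 38 mm below its origin, amid three wards (8 mm wide and high) reaching 34 mm to +y, -y and -x of the pin. The 10 mm shank goes on to 75 mm below the origin: lift 80 mm to clear. At home the pin's axes are the cabinet's; off the code it lifts only 6 mm. To park, keep that heading and slide it into the notch from +y, collar 4 to 20 mm over the plate (wards below it), then lower
- drawer (a joint): the drawer, m: 0 shut, 0.165 fully out; slides to -x of the cabinet, about 2 N of friction, stays where left. With the pin home it moves about 10 mm at most: the pin stands between the tray's back wall and the drawer's tail strip, so it goes home only with the drawer within 6 mm of shut
- drawer_knob (a point): on the drawer's turned brass knob, 72 mm up, 12 mm out from the drawer front (whose top is 96 mm up): the middle of the neck, 18 mm thick and 24 mm long; beyond it (-x) is the head, 32 mm across, 14 mm long. Axes as the cabinet's
- tray (a point): centre of the drawer's inner floor, 18 mm above the bench; moves with the drawer. The tray is 156 mm (x) x 262 mm (y) inside, walls 37 mm high, open from above only as far as the drawer is out. Slides may lie side by side or stacked. Axes as the cabinet's
- left_dial (a joint): The left dial, 78 mm to the left (+y of the cabinet) of the keyhole. Value in rad: 0 with its pointer on 1, growing clockwise seen from above; number N is at (N-1) x 1.047 (4 at 3.142, 2 at 1.047, 5 at 4.189); within 0.2 counts as on it. Turns freely from -0.4 to 5.64, with a stop between 6 and 1; no clicks, about 0.05 N m of friction, stays where left
- left_dial_grip (a point): on the axis of the left dial, 20 mm above the top board. Dark steel knob: a bar 16 mm thick, 42 mm long plus a narrower pointed end, 2 to 32 mm above the board, on a white ring 78 mm across with groups of 1 to 6 dark pips as numbers: 1 towards the cabinet's back (+x), the rest every 60 degrees clockwise seen from above. x runs along the pointer, whose end bears a white dot
- front_dial (a joint): The front dial, 78 mm in front (-x of the cabinet) of the keyhole, nearest the drawer front. Value in rad: 0 with its pointer on 1, growing clockwise seen from above; number N is at (N-1) x 1.047 (4 at 3.142, 2 at 1.047, 5 at 4.189); within 0.2 counts as on it. Turns freely from -0.4 to 5.64, with a stop between 6 and 1; no clicks, about 0.05 N m of friction, stays where left
- front_dial_grip (a point): on the axis of the front dial, 20 mm above the top board. Dark steel knob: a bar 16 mm thick, 42 mm long plus a narrower pointed end, 2 to 32 mm above the board, on a white ring 78 mm across with groups of 1 to 6 dark pips as numbers: 1 towards the cabinet's back (+x), the rest every 60 degrees clockwise seen from above. x runs along the pointer, whose end bears a white dot
- right_dial (a joint): The right dial, 78 mm to the right (-y of the cabinet) of the keyhole. Value in rad: 0 with its pointer on 1, growing clockwise seen from above; number N is at (N-1) x 1.047 (4 at 3.142, 2 at 1.047, 5 at 4.189); within 0.2 counts as on it. Turns freely from -0.4 to 5.64, with a stop between 6 and 1; no clicks, about 0.05 N m of friction, stays where left
- right_dial_grip (a point): on the axis of the right dial, 20 mm above the top board. Dark steel knob: a bar 16 mm thick, 42 mm long plus a narrower pointed end, 2 to 32 mm above the board, on a white ring 78 mm across with groups of 1 to 6 dark pips as numbers: 1 towards the cabinet's back (+x), the rest every 60 degrees clockwise seen from above. x runs along the pointer, whose end bears a white dot
- slide1: beech-framed lantern strip slide, 130 x 54 x 12 mm, 0.1 kg, with three round pictures in a row, lying flat on the bench at the start. Origin: centre of its underside; x along its length, y across its width, z up. May be absent (None)
- slide2: beech-framed lantern strip slide, 130 x 54 x 12 mm, 0.1 kg, with three round pictures in a row, lying flat on the bench at the start. Origin: centre of its underside; x along its length, y across its width, z up. May be absent (None)
- slide3: beech-framed lantern strip slide, 130 x 54 x 12 mm, 0.1 kg, with three round pictures in a row, lying flat on the bench at the start; one corner is chipped off (12 x 12 mm, at +x +y). Origin: centre of its underside; x along its length, y across its width, z up. May be absent (None)
- flange: brass lens flange, a ring 96 mm across and 20 mm high lying on the bench; leave it alone. Origin: centre of its underside
- filter1: blue glass colour filter, 83 x 83 x 5 mm, lying on the bench; leave it alone. Origin: centre of its underside
- filter2: another blue glass colour filter, 83 x 83 x 5 mm, lying on the bench; leave it alone. Origin: centre of its underside
- focus_knob: steel focusing knob, 44 mm across and 40 mm tall, standing on its wide end; leave it alone. Origin: on its axis at the top
Not all that is in view belongs to the job. Several things have the shape of the pin; the one meant has the colours described above.

How it is judged:
On the way, in this order (a step that is already met when the one before it is completed fails the run):
1. the three dials stand on 4 (left), 2 (front) and 5 (right), with the pin still in the keyhole (value of joint left_dial between 2.942 and 3.342 rad and value of joint front_dial between 0.847 and 1.247 rad and value of joint right_dial between 3.989 and 4.389 rad and horizontal distance between pin and keyhole below 0.014 m), for 0.1 s.
2. the pin hangs by its collar in the notch of the bracket, let go (horizontal distance between pin and notch below 0.014 m and z of pin in the frame of notch between -0.004 and 0.004 m and angle between pin's own z axis and vertical below 0.2 rad and contact force between the fingers and pin below 0.1 N and linear speed of pin below 0.05 m/s), for 0.2 s.
3. the drawer is pulled out at least 120 mm (value of joint drawer above 0.12 m), for 0.1 s.
4. every slide lies in the drawer and the drawer is shut, with the pin still parked (x of slide1 in the frame of tray between -0.065 and 0.065 m and y of slide1 in the frame of tray between -0.118 and 0.118 m and z of slide1 in the frame of tray between -0.006 and 0.032 m and angle between each of slide1, slide2, slide3's own z axis and vertical below 0.25 rad and linear speed of each of slide1, slide2, slide3 below 0.05 m/s and x of slide2 in the frame of tray between -0.065 and 0.065 m and y of slide2 in the frame of tray between -0.118 and 0.118 m and z of slide2 in the frame of tray between -0.006 and 0.032 m and x of slide3 in the frame of tray between -0.065 and 0.065 m and y of slide3 in the frame of tray between -0.118 and 0.118 m and z of slide3 in the frame of tray between -0.006 and 0.032 m and value of joint drawer below 0.008 m and horizontal distance between pin and notch below 0.03 m), for 0.1 s.
At the end, for the whole second after the job is handed in: every slide lies flat (within 0.25 rad) and at rest in the drawer's tray; the drawer is shut to within 8 mm; the pin is upright and fully home in the keyhole, its collar within 4 mm of the top board; at least one dial is 0.45 rad or more off its number (4, 2, 5) (x of slide1 in the frame of tray between -0.065 and 0.065 m and y of slide1 in the frame of tray between -0.118 and 0.118 m and z of slide1 in the frame of tray between -0.006 and 0.032 m and angle between each of slide1, slide2, slide3's own z axis and vertical below 0.25 rad and linear speed of each of slide1, slide2, slide3, pin below 0.05 m/s and x of slide2 in the frame of tray between -0.065 and 0.065 m and y of slide2 in the frame of tray between -0.118 and 0.118 m and z of slide2 in the frame of tray between -0.006 and 0.032 m and x of slide3 in the frame of tray between -0.065 and 0.065 m and y of slide3 in the frame of tray between -0.118 and 0.118 m and z of slide3 in the frame of tray between -0.006 and 0.032 m and horizontal distance between pin and keyhole below 0.014 m and z of pin in the frame of keyhole between -0.004 and 0.004 m and angle between pin's own z axis and vertical below 0.2 rad and value of joint drawer below 0.008 m and (value of joint left_dial below 2.692 rad or value of joint left_dial above 3.592 rad or value of joint front_dial below 0.597 rad or value of joint front_dial above 1.497 rad or value of joint right_dial below 3.739 rad or value of joint right_dial above 4.639 rad)); the robot touches nothing.
It fails at once if the flange, a filter or the focusing knob is moved more than 20 mm (distance of any of flange, filter1, filter2, focus_knob from where it was at the start of the episode above 0.02 m).
Of slide1, slide2, slide3 only 1 to 3 are there at a start; the rules pass over those that are not, and their reading is None.
At some moment in a run one of slide1, slide2, slide3 may be knocked a few centimetres aside while the robot is not near it.
It also fails if it takes over 210 s, if anything falls off the work surface, if the arm or the gripper's body presses on something with over 40 N, if the wrist force passes 120 N, or if a joint passes its speed limit or range.

## Working session

There is one attempt and no reset: what is moved stays moved. The work goes in short steps, Python scripts to look and compute and a tool call to move; the robot and the scene stay as the last step left them, time stands still between calls to the robot, and variables do not carry over. Pictures are saved under pics/ and viewed, about 12 in all and at most 16, crops included, and the job is handed in when it is done.

Besides the shell and the picture viewer there is one more tool, called after "Request:" as name([rows], argument=value, ...), one row to a line, values as JSON. step_arm: Moves the arm, as the interface text tells. Its arguments: {"type":"object","properties":{"motion":{"type":"array","items":{"type":"array","items":{"type":"number"}}}},"required":["motion"]}

```bash
mkdir -p pics; ls; cat > h.py <<'E'
import numpy as np, cv2, json
from bench import ctrl
from scipy.spatial.transform import Rotation as R
def pose():
    o=ctrl.get_obs(); q=o['eef_rot']; T=np.eye(4); T[:3,:3]=R.from_quat([q[1],q[2],q[3],q[0]]).as_matrix(); T[:3,3]=o['eef_pos']; return T
def cam(n):
    Tt=pose(); im,d=ctrl.camera(n); i=ctrl.camera_info(n)
    T=np.array(i['T']) if n!='wrist' else Tt@np.array(i['hand_eye'])
    K=np.array([[i['fx'],0,i['cx']],[0,i['fy'],i['cy']],[0,0,1.]]); return im,d,K,np.array(i['dist_coeffs'],float),T
def save(n,im,k=1): cv2.imwrite('pics/'+n,cv2.resize(im[:,:,::-1],None,fx=k,fy=k))
def ray(px,K,D,T,z):
    u=cv2.undistortPoints(np.array(px,float).reshape(-1,1,2),K,D)[:,0]
    d=np.c_[u,np.ones(len(u))]@T[:3,:3].T; s=(z-T[2,3])/d[:,2]; return T[:3,3]+d*s[:,None]
def proj(P,K,D,T):
    Ti=np.linalg.inv(T); return cv2.projectPoints(np.array(P,float).reshape(-1,1,3),cv2.Rodrigues(Ti[:3,:3])[0],Ti[:3,3],K,D)[0][:,0]
def snap(n,name):
    r=cam(n); np.savez('pics/'+name+'.npz',im=r[0],d=r[1],K=r[2],D=r[3],T=r[4]); save(name+'.png',r[0]); return r
def load(name):
    f=np.load('pics/'+name+'.npz'); return f['im'],f['d'],f['K'],f['D'],f['T']
E
python3 - <<'E'
from h import *
for n in ['scene','side','wrist']:
    r=snap(n,n+'0'); print(n,r[4].round(3).tolist(),r[2][0,0])
print(pose().round(3).tolist(), ctrl.get_obs())
a=[load(n+'0')[0] for n in ('scene','side')]
E
```

```text
pics
scene [[0.696, 0.46, -0.551, 1.418], [0.718, -0.449, 0.532, -0.749], [-0.002, -0.766, -0.643, 1.157], [0.0, 0.0, 0.0, 1.0]] 470.5214551800145
side [[-0.991, -0.073, 0.115, 0.38], [-0.136, 0.506, -0.852, 1.11], [0.004, -0.86, -0.511, 0.676], [0.0, 0.0, 0.0, 1.0]] 385.3118394112652
wrist [[0.332, -0.906, -0.263, 0.258], [-0.943, -0.319, -0.092, -0.52], [-0.0, 0.278, -0.96, 0.373], [0.0, 0.0, 0.0, 1.0]] 324.1096178692969
[[-0.0, 0.331, -0.943, 0.191], [0.001, -0.943, -0.331, -0.542], [-1.0, -0.001, -0.0, 0.231], [0.0, 0.0, 0.0, 1.0]] {'time_s': 0.15, 'q': array([-1.43928886e+00,  1.81402915e-01,  1.60778472e+00, -1.75071637e-05,
        1.35381113e+00, -2.06329218e-01]), 'dq': array([-0.00076529, -0.00277675, -0.00168886, -0.00161966, -0.00223469,
        0.00040302]), 'joint_efforts': array([ 1.41169607e-03, -4.45261073e+01, -3.51694286e+01, -2.68622234e-04,
        5.77706262e-03, -8.34997735e-06]), 'eef_pos': array([ 0.19051924, -0.54205988,  0.23056973]), 'eef_rot': array([ 0.11838037,  0.69705482,  0.1193744 , -0.69702971]), 'wrist_force': array([-0.48782071,  0.07711077,  0.45514163]), 'torque': array([-0.03941466, -0.02696254,  0.02562718]), 'opening': 1.0004646023660302}
```

View pics/scene0.png

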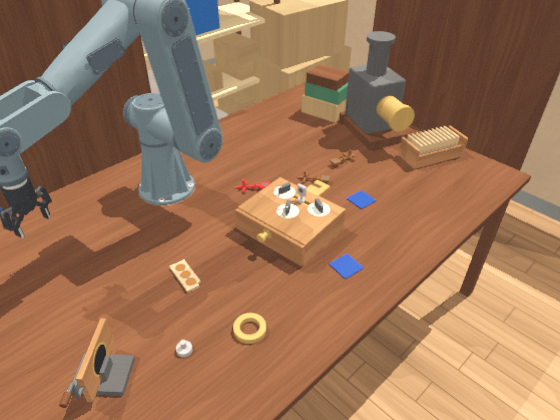

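View pics/side0.png

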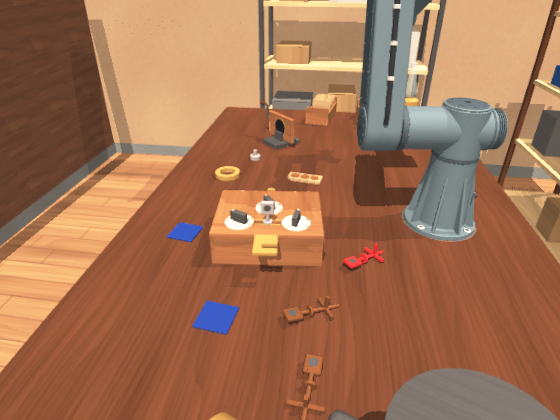

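Scene: the cabinet is at about (290,218) with its knob at (264,237). One slide lies at (185,275), the flange at (250,328), the focusing knob at (184,348) and the filters at (347,266) and (362,200). Side: the left dial is at (295,222), the right dial at (238,221), the front dial at (268,208), the bracket at (266,245), and the pin at about (268,207).

```bash
python3 - <<'E'
from h import *
for n,box in (('scene0',(225,175,350,265)),('side0',(200,180,335,270))):
    im,d,K,D,T=load(n)
    hsv=cv2.cvtColor(im,cv2.COLOR_RGB2HSV)
    m=((hsv[:,:,1]<60)&(hsv[:,:,2]>170)).astype(np.uint8); mm=np.zeros_like(m); x0,y0,x1,y1=box; mm[y0:y1,x0:x1]=m[y0:y1,x0:x1]
    for c in cv2.findContours(mm,cv2.RETR_EXTERNAL,cv2.CHAIN_APPROX_NONE)[0]:
        if cv2.contourArea(c)>40:
            P=ray(c[:,0],K,D,T,0.101); (cx,cy),r=cv2.minEnclosingCircle((P[:,:2]*1000).astype(np.float32)); print(n,'ring',cx,cy,r,c.mean((0,1)))
    # depth cloud: box top
    v,u=np.mgrid[y0:y1,x0:x1]; pts=np.c_[u.ravel(),v.ravel()]
    un=cv2.undistortPoints(pts.reshape(-1,1,2).astype(float),K,D)[:,0]; z=d[v,u].ravel()
    W=(np.c_[un,np.ones(len(un))]*z[:,None])@T[:3,:3].T+T[:3,3]
    top=W[(abs(W[:,2]-.1)<.006)&(z>0)]; (c,s,a)=cv2.minAreaRect((top[:,:2]*1000).astype(np.float32)); print('top',len(top),c,s,a, np.median(top[:,2]))
im,d,K,D,T=load('scene0'); hsv=cv2.cvtColor(im,cv2.COLOR_RGB2HSV)
m=np.zeros(im.shape[:2],np.uint8); s=im[255:300,160:210].astype(int); m[255:300,160:210]=((s[:,:,0]>140)&(s[:,:,1]>95))
m=cv2.morphologyEx(m,cv2.MORPH_CLOSE,np.ones((9,9)))
c=max(cv2.findContours(m,cv2.RETR_EXTERNAL,cv2.CHAIN_APPROX_NONE)[0],key=cv2.contourArea)
print('slide',cv2.minAreaRect((ray(c[:,0],K,D,T,.012)[:,:2]*1000).astype(np.float32)))
a=cv2.resize(im[170:270,225:355],None,fx=5,fy=5,interpolation=cv2.INTER_CUBIC)
cv2.imwrite('pics/c1.png',a[:,:,::-1])
E
```

```text
scene0 ring 529.2923583984375 166.20611572265625 41.00186538696289 [287.32432432 210.40540541]
scene0 ring 600.6393432617188 250.43321228027344 40.974918365478516 [319.12676056 209.04225352]
scene0 ring 444.4150695800781 233.03851318359375 40.288143157958984 [283.22727273 191.81818182]
top 3365 (527.4507446289062, 203.90805053710938) (308.3299865722656, 363.3479919433594) 5.743671894073486 0.10247501338933018
side0 ring 447.11505126953125 230.98924255371094 39.59280014038086 [295.63414634 223.04878049]
side0 ring 601.3316650390625 247.19708251953125 39.290775299072266 [239.45070423 222.73239437]
side0 ring 533.7962036132812 185.8632049560547 61.48099899291992 [268.01190476 210.89285714]
top 4668 (528.0380249023438, 212.370361328125) (300.6573486328125, 331.6712341308594) 5.875199794769287 0.10090766985637123
slide ((454.9416198730469, -240.34921264648438), (166.67691040039062, 212.20132446289062), 52.14472198486328)
```

View pics/c1.png

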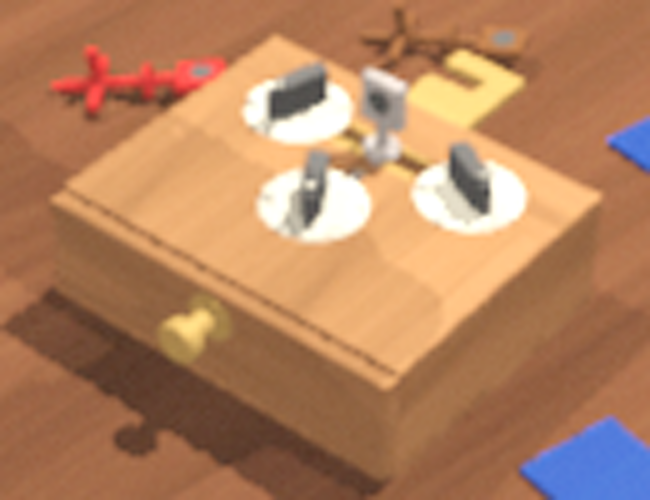

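```bash
cat >> h.py <<'E'
def tgt(x,y,z,phi):
    a=np.radians(phi); yv=np.array([np.cos(a),np.sin(a),0]); xv=np.array([0,0,-1.]); T=np.eye(4); T[:3,:3]=np.c_[xv,yv,np.cross(xv,yv)]; T[:3,3]=[x,y,z]; return T
def go(x,y,z,phi,T0=None,q=True):
    """x,y,z in mm world, TCP; phi deg of jaw axis. prints the shift and turn"""
    T0=pose() if T0 is None else T0
    Tt=tgt(x/1e3,y/1e3,z/1e3,phi); M=np.linalg.inv(T0)@Tt
    r=np.degrees(R.from_matrix(M[:3,:3]).as_rotvec()); print('go',(x,y,z,phi),'->',(M[:3,3]*1e3).round(1).tolist(),r.round(1).tolist()); return Tt
def phi_now():
    T=pose(); return np.degrees(np.arctan2(T[1,1],T[0,1]))
A=np.radians(96.2)
KH=np.array([523,240.5]); 
def cab(x,y,o=None):
    "cabinet coordinates mm (from keyhole) -> world mm"
    o=KH if o is None else o
    return o+x*np.array([np.cos(A),np.sin(A)])+y*np.array([-np.sin(A),np.cos(A)])
E
python3 -c "
from h import *
go(527,200,400,6)"
```

```text
go (527, 200, 400, 6) -> [-168.5, -588.8, -563.5] [-76.6, -0.1, 0.1]
```

Request:
step_arm([
  [-168,-589,-563,-77,0,0,0],
  [-168,-589,-563,-77,0,0,0],
  [-168,-589,-563,-77,0,0,0],
  [-168,-589,-563,-77,0,0,0],
  [-168,-589,-563,-77,0,0,0],
  [-168,-589,-563,-77,0,0,0],
  [-168,-589,-563,-77,0,0,0],
  [-168,-589,-563,-77,0,0,0],
  [-168,-589,-563,-77,0,0,0],
  [-168,-589,-563,-77,0,0,0],
])

```text
time_s: 1.4
eef_pos: [0.4434, 0.0172, 0.358]
eef_rot: [0.527, 0.472, 0.527, -0.471]
wrist_force: [0.6, -1.1, -0.3]
opening: 1.002
```

```bash
python3 -c "
from h import *
print(pose().round(3).tolist())
go(527,200,400,6)"
```

```text
[[0.001, 0.994, 0.111, 0.443], [-0.0, 0.111, -0.994, 0.017], [-1.0, 0.001, 0.0, 0.358], [0.0, 0.0, 0.0, 1.0]]
go (527, 200, 400, 6) -> [-42.0, 103.4, -172.4] [0.4, 0.0, -0.0]
```

Request:
step_arm([
  [-42,103,-172,0,0,0,0],
  [-42,103,-172,0,0,0,0],
  [-42,103,-172,0,0,0,0],
  [-42,103,-172,0,0,0,0],
  [-42,103,-172,0,0,0,0],
])

```text
time_s: 2.02
eef_pos: [0.5262, 0.198, 0.3988]
eef_rot: [0.527, 0.471, 0.528, -0.471]
wrist_force: [-1.0, -0.3, -0.7]
opening: 1.003
```

```bash
python3 -c "
from h import *
r=snap('wrist','w1'); print(pose().round(3).tolist())"
```

```text
[[-0.001, 0.994, 0.111, 0.526], [-0.001, 0.111, -0.994, 0.197], [-1.0, -0.001, 0.001, 0.399], [0.0, 0.0, 0.0, 1.0]]
```

View pics/w1.png

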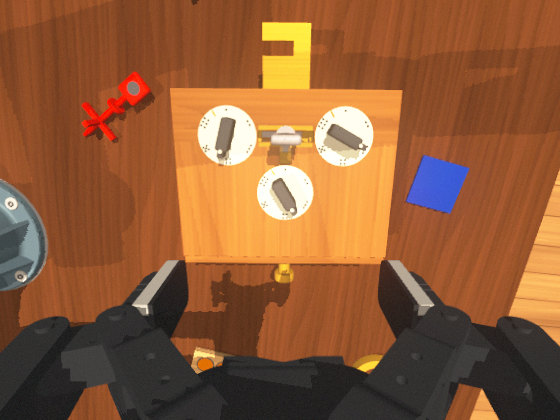

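Wrist view: the cabinet is seen from above with its back up. Left dial (227,135), front dial (285,193), right dial (343,136), pin (286,137), drawer knob (284,272). The notch opens to the left at (280,47). One slide is partly visible at (205,362).

```bash
cat >> h.py <<'E'
def dials(im,K,D,T,show=True):
    hsv=cv2.cvtColor(im,cv2.COLOR_RGB2HSV); out={}
    for n,p in dict(left=cab(0,78),front=cab(-78,0),right=cab(0,-78)).items():
        c=proj([[*(p/1e3),.101]],K,D,T)[0]
        th=np.radians(np.arange(0,360,10)); rim=proj(np.c_[p[0]/1e3+.039*np.cos(th),p[1]/1e3+.039*np.sin(th),0*th+.101],K,D,T)
        m=np.zeros(im.shape[:2],np.uint8); cv2.fillPoly(m,[rim.astype(np.int32)],1)
        dark=((hsv[:,:,2]<90)&(m>0)).astype(np.uint8)
        white=((hsv[:,:,2]>150)&(hsv[:,:,1]<70)).astype(np.uint8)
        n_,lab,st,_=cv2.connectedComponentsWithStats(dark); k=1+st[1:,4].argmax(); ys,xs=np.nonzero(lab==k)
        P=ray(np.c_[xs,ys],K,D,T,.128)[:,:2]*1000; q=P-P.mean(0); w,V=np.linalg.eigh(q.T@q); a=V[:,1]; s=(P-p)@a
        ang=np.degrees(np.arctan2(a[1],a[0])); 
        out[n]=(p.round(1),P.mean(0).round(1),'axis',round(ang,1),'ext',s.min().round(1),s.max().round(1),'val',np.round(((np.degrees(A)-ang)%180)*np.pi/180,3)); 
        if show: print(n,*out[n])
    return out
E
python3 - <<'E'
from h import *
im,d,K,D,T=load('w1'); hsv=cv2.cvtColor(im,cv2.COLOR_RGB2HSV)
dials(im,K,D,T)
w=((hsv[:,:,2]>190)&(hsv[:,:,1]<40)).astype(np.uint8); w[:95]=0;w[225:]=0;w[:,:190]=0;w[:,380:]=0
w=cv2.morphologyEx(w,cv2.MORPH_OPEN,np.ones((3,3)))
for c in cv2.findContours(w,cv2.RETR_EXTERNAL,cv2.CHAIN_APPROX_NONE)[0]:
    if cv2.contourArea(c)>150:
        h=cv2.convexHull(c)[:,0]; P=ray(h,K,D,T,.101)[:,:2]*1e3; print('ring',cv2.fitEllipse(P.astype(np.float32)),cv2.minEnclosingCircle(P.astype(np.float32)))
# pin depth
pts=np.array([[u,v] for u in range(262,312) for v in range(115,160)]);z=d[pts[:,1],pts[:,0]]
un=cv2.undistortPoints(pts.reshape(-1,1,2).astype(float),K,D)[:,0];W=(np.c_[un,np.ones(len(un))]*z[:,None])@T[:3,:3].T+T[:3,3]
b=W[W[:,2]>.14]; print('bow',b.mean(0),np.ptp(b,axis=0),cv2.minAreaRect((b[:,:2]*1e3).astype(np.float32)),b[:,2].max())
v,u=np.mgrid[85:265,165:410];pts=np.c_[u.ravel(),v.ravel()];z=d[v,u].ravel();un=cv2.undistortPoints(pts.reshape(-1,1,2).astype(float),K,D)[:,0];W=(np.c_[un,np.ones(len(un))]*z[:,None])@T[:3,:3].T+T[:3,3]
t=W[abs(W[:,2]-.1)<.004];print('top',np.median(t[:,2]),cv2.minAreaRect((t[:,:2]*1e3).astype(np.float32)))
# bracket yellow
y=((abs(hsv[:,:,0].astype(int)-26)<5)&(hsv[:,:,1]>180)&(hsv[:,:,2]>200)).astype(np.uint8); y[86:]=0
c=max(cv2.findContours(y,cv2.RETR_EXTERNAL,cv2.CHAIN_APPROX_NONE)[0],key=cv2.contourArea)
e=cv2.approxPolyDP(c,3,True)[:,0];
for a,P in zip(e,ray(e,K,D,T,.1)*1e3):
    q=P[:2]-KH; ax=np.array([np.cos(A),np.sin(A)]); ay=np.array([-ax[1],ax[0]]); print('br',a,P[:2].round(1),'cab',round(q@ax,1),round(q@ay,1))
save('c2.png',im[90:230,185:385],4)
E
```

```text
Traceback (most recent call last):
  File "h.py", line 43, in dials
    n_,lab,st,_=cv2.connectedComponentsWithStats(dark); k=1+st[1:,4].argmax(); ys,xs=np.nonzero(lab==k)
                                                            ~~~~~~~~~~~~~~~^^
ValueError: attempt to get argmax of an empty sequence
```

```bash
cat > m1.py <<'E'
from h import *
im,d,K,D,T=load('w1'); hsv=cv2.cvtColor(im,cv2.COLOR_RGB2HSV)
print(proj([[.445,.232,.101],[.530,.166,.101]],K,D,T), ray([[227,135],[285,193],[343,136]],K,D,T,.101).round(4), K,D,T.round(3), hsv[190:200,285])
E
python3 m1.py
```

```text
[[224.98894078 133.08328943]
 [282.8695391  188.21699054]] [[0.4478 0.2298 0.101 ]
 [0.5337 0.1595 0.101 ]
 [0.6016 0.246  0.101 ]] [[324.10961787   0.         282.76410733]
 [  0.         324.10961787 206.8928461 ]
 [  0.           0.           1.        ]] [-0.02465012  0.          0.          0.          0.        ] [[ 0.994  0.109  0.03   0.519]
 [ 0.113 -0.954 -0.278  0.267]
 [-0.001  0.28  -0.96   0.541]
 [ 0.     0.     0.     1.   ]] [[ 15  69 160]
 [ 15  67 161]
 [ 15  67 164]
 [ 15  65 161]
 [ 15  68 161]
 [ 15  69 160]
 [ 15  66 162]
 [ 14  67 163]
 [ 16  71 162]
 [ 15  65 161]]
```

```bash
python3 - <<'E'
from h import *
im,d,K,D,T=load('w1'); print(im.shape,im.dtype, cv2.cvtColor(im,cv2.COLOR_RGB2HSV).shape, im[190:200,285], cv2.imread('pics/w1.png')[190:200,285])
save('c2.png',im[90:230,185:385],4)
E
```

```text
(420, 560, 3) uint8 (420, 560, 3) [[160 138 117]
 [161 140 119]
 [164 143 121]
 [161 140 120]
 [161 140 118]
 [160 139 117]
 [162 141 120]
 [163 140 120]
 [162 141 117]
 [161 140 120]] [[117 138 160]
 [119 140 161]
 [121 143 164]
 [120 140 161]
 [118 140 161]
 [117 139 160]
 [120 141 162]
 [120 140 163]
 [117 141 162]
 [120 140 161]]
```

View pics/c2.png

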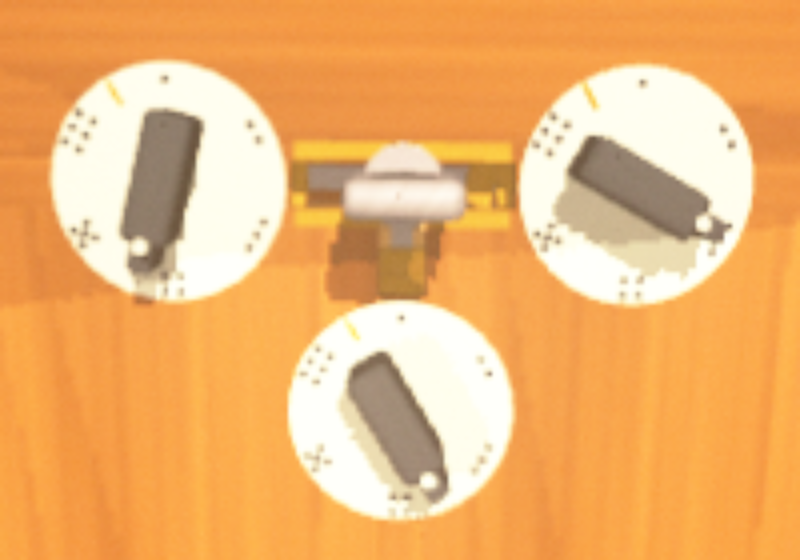

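```bash
sed -i 's/hsv\[:,:,2\]<90/hsv[:,:,2]<185/' h.py; cat > m1.py <<'E'
from h import *
im,d,K,D,T=load('w1'); hsv=cv2.cvtColor(im,cv2.COLOR_RGB2HSV)
dials(im,K,D,T)
w=((hsv[:,:,2]>215)&(hsv[:,:,1]<50)).astype(np.uint8); w[:95]=0;w[225:]=0;w[:,:190]=0;w[:,380:]=0
for c in cv2.findContours(w,cv2.RETR_EXTERNAL,cv2.CHAIN_APPROX_NONE)[0]:
    if cv2.contourArea(c)>150:
        h=cv2.convexHull(c)[:,0]; P=ray(h,K,D,T,.101)[:,:2]*1e3; print('ring',cv2.minEnclosingCircle(P.astype(np.float32)))
def W_(x0,y0,x1,y1):
    v,u=np.mgrid[y0:y1,x0:x1];pts=np.c_[u.ravel(),v.ravel()];z=d[v,u].ravel();un=cv2.undistortPoints(pts.reshape(-1,1,2).astype(float),K,D)[:,0];return (np.c_[un,np.ones(len(un))]*z[:,None])@T[:3,:3].T+T[:3,3]
W=W_(262,115,312,160); b=W[W[:,2]>.15]; print('bow',b.mean(0),cv2.minAreaRect((b[:,:2]*1e3).astype(np.float32)),b[:,2].max())
W=W_(165,85,410,265)
t=W[abs(W[:,2]-.1)<.004];print('top',np.median(t[:,2]),cv2.minAreaRect((t[:,:2]*1e3).astype(np.float32)))
y=((abs(hsv[:,:,0].astype(int)-26)<5)&(hsv[:,:,1]>180)&(hsv[:,:,2]>200)).astype(np.uint8); y[86:]=0
c=max(cv2.findContours(y,cv2.RETR_EXTERNAL,cv2.CHAIN_APPROX_NONE)[0],key=cv2.contourArea)
e=cv2.approxPolyDP(c,3,True)[:,0];
for a,P in zip(e,ray(e,K,D,T,.1)*1e3):
    q=P[:2]-KH; ax=np.array([np.cos(A),np.sin(A)]); ay=np.array([-ax[1],ax[0]]); print('br',a,P[:2].round(1),'cab',round(q@ax,1),round(q@ay,1))
E
python3 m1.py
```

```text
left [445.5 232.1] [449.6 230. ] axis 82.2 ext -30.1 22.0 val 0.245
front [531.4 163. ] [531.8 163.4] axis 125.5 ext -30.0 23.2 val 2.629
right [600.5 248.9] [599.2 246.2] axis 158.4 ext -30.0 23.9 val 2.056
ring ((533.0162963867188, 159.84249877929688), 38.95177459716797)
ring ((602.6427612304688, 245.22621154785156), 38.77833557128906)
ring ((447.5996398925781, 229.033447265625), 38.68522262573242)
bow [0.52421665 0.23941931 0.17826995] ((523.0541381835938, 249.64962768554688), (34.62193298339844, 34.953250885009766), 6.552750587463379) 0.5414843135462976
top 0.10020181210059914 ((531.85498046875, 176.08221435546875), (300.4776306152344, 251.82852172851562), 6.069547653198242)
br [262  23] [481.1 369.3] cab 132.5 27.7
br [263  39] [484.1 351.5] cab 114.5 26.7
br [294  41] [522.6 353.6] cab 112.4 -11.8
br [293  56] [523.4 336.3] cab 95.2 -10.8
br [263  57] [486.1 330.9] cab 93.8 26.9
br [264  85] [490.6 297.9] cab 60.6 26.0
br [308  85] [546.7 304.3] cab 60.8 -30.5
br [310  23] [539.6 375.9] cab 132.8 -31.1
```

```bash
sed -i 's/^A=.*/A=np.radians(96.0)/; s/^KH=.*/KH=np.array([524.8,238.0])/' h.py; python3 - <<'E'
from h import *
for p in (cab(0,78),cab(-78,0),cab(0,-78),cab(108,0)): print(p.round(1))
T=go(*cab(0,78),165,-7.8); go(*cab(0,78),106,-7.8)
E
```

```text
[447.2 229.8]
[533.  160.4]
[602.4 246.2]
[513.5 345.4]
go (np.float64(447.22729216127465), np.float64(229.846779865123), 165, -7.8) -> [233.9, -74.2, -41.5] [14.2, 0.0, 0.1]
go (np.float64(447.22729216127465), np.float64(229.846779865123), 106, -7.8) -> [292.9, -74.2, -41.6] [14.2, 0.0, 0.1]
```

Request:
step_arm([
  [60,-74,-42,14,0,0,135],
  [120,-74,-42,14,0,0,135],
  [180,-74,-42,14,0,0,135],
  [234,-74,-42,14,0,0,135],
  [234,-74,-42,14,0,0,135],
  [234,-74,-42,14,0,0,135],
  [260,-74,-42,14,0,0,135],
  [280,-74,-42,14,0,0,135],
  [293,-74,-42,14,0,0,135],
  [293,-74,-42,14,0,0,135],
])

```text
time_s: 3.32
eef_pos: [0.449, 0.231, 0.1074]
eef_rot: [0.466, 0.533, 0.465, -0.532]
wrist_force: [-0.4, -0.3, -1.0]
opening: 0.473
```

```bash
python3 - <<'E'
from h import *
r=snap('wrist','w2'); print(phi_now(), pose()[:3,3])
E
```

```text
-7.659601413013659 [0.44916943 0.23108889 0.10777279]
```

View pics/w2.png

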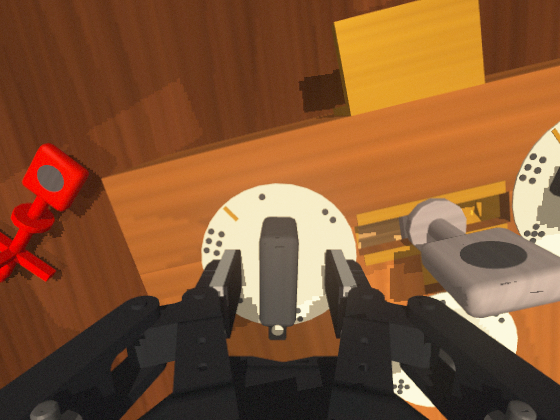

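Wrist view: the left dial's bar (280,270) stands midway between the pads (240 and 330), ready to grip.

Request:
step_arm([
  [0,0,0,0,0,0,255],
  [0,0,0,0,0,0,255],
  [0,0,0,0,0,0,255],
  [0,0,0,0,0,0,255],
  [0,0,0,0,0,0,255],
])

```text
time_s: 4.0
eef_pos: [0.4469, 0.2314, 0.1077]
eef_rot: [-0.465, -0.532, -0.466, 0.533]
wrist_force: [-8.0, -0.2, 10.3]
opening: 0.177
```

```bash
python3 - <<'E'
from h import *
o=ctrl.get_obs();print(phi_now(), pose()[:3,3],o['wrist_force'],o['torque'],o['opening'])
E
```

```text
-7.617830840936816 [0.44693346 0.2314046  0.1076981 ] [-7.98436009 -0.15446081 10.29244507] [-0.04897415  1.41643478  0.01713073] 0.1768419831805286
```

Request:
step_arm([
  [0,0,0,-7,0,0,255],
  [0,0,0,-13.6,0,0,255],
  [0,0,0,-13.6,0,0,255],
  [0,0,0,-13.6,0,0,255],
])

```text
time_s: 4.5
eef_pos: [0.4469, 0.2314, 0.1077]
eef_rot: [0.525, 0.473, 0.526, -0.474]
wrist_force: [-9.0, -1.2, 10.0]
opening: 0.175
```

```bash
python3 - <<'E'
from h import *
o=ctrl.get_obs();print(phi_now(), pose()[:3,3],o['wrist_force'],o['torque'],o['opening'])
T=pose(); c=pose()[:3,3]*1e3
E
```

```text
5.994217135324742 [0.44689516 0.23141502 0.10767913] [-9.01033851 -1.15109819  9.96984517] [-0.08433845  1.42830451  0.04481287] 0.17505821139645014
```

```bash
python3 - <<'E'
from h import *
go(*cab(-78,0),170,35.5); go(*cab(-78,0),107,35.5)
E
```

```text
go (np.float64(532.9532201348769), np.float64(160.4272921612747), 170, 35.5) -> [-62.5, 78.0, 79.6] [-29.5, -0.1, 0.1]
go (np.float64(532.9532201348769), np.float64(160.4272921612747), 107, 35.5) -> [0.5, 78.2, 79.6] [-29.5, -0.1, 0.1]
```

Request:
step_arm([
  [0,0,0,0,0,0,135],
  [0,0,0,0,0,0,135],
  [-62,0,0,0,0,0,135],
  [-62,40,40,-15,0,0,135],
  [-62,78,80,-29.5,0,0,135],
  [-62,78,80,-29.5,0,0,135],
  [-62,78,80,-29.5,0,0,135],
  [-30,78,80,-29.5,0,0,135],
  [0,78,80,-29.5,0,0,135],
  [0,78,80,-29.5,0,0,135],
])

```text
time_s: 5.75
eef_pos: [0.5315, 0.1599, 0.1042]
eef_rot: [0.627, 0.324, 0.63, -0.326]
wrist_force: [-0.7, -0.8, 1.5]
opening: 0.471
```

```bash
python3 - <<'E'
from h import *
r=snap('wrist','w3'); print(phi_now(), pose()[:3,3],ctrl.get_obs()['wrist_force'])
im,d,K,D,T=r
# edges of bar at row across between fingers
for y in (255,270,285): print(y, cv2.cvtColor(im,cv2.COLOR_RGB2GRAY)[y,220:350:4])
E
```

```text
35.38916399335789 [0.53296441 0.15999687 0.10598426] [ 0.79895476 -0.29750905 -0.08735748]
255 [161 133 133 133  61 122 233 231 138 138 137 137  84  98 103 105 105  95
  91  92  90  91 232 137 136 134 136  53  78 128 127 225 231]
270 [128 128  89  47  48  50 232 202 135 136 136 134  76  96 102 103 103  98
  94 101  91  86 133 132 132 133 113  46  46  51 126 122 125]
285 [118  45  40  41  39  39 244 232 133 132 131 135  86  77  84  84  85  84
  88  86  88  84 127 133 132 131  95  41  38  38  47 119 122]
```

Request:
step_arm([
  [0,0,0,0,0,0,255],
  [0,0,0,0,0,0,255],
  [0,0,0,0,0,0,255],
  [0,0,0,0,0,0,255],
])

```text
time_s: 6.3
eef_pos: [0.5344, 0.1595, 0.1084]
eef_rot: [0.629, 0.324, 0.628, -0.324]
wrist_force: [-3.1, -1.9, 4.8]
opening: 0.175
```

```bash
python3 - <<'E'
from h import *
o=ctrl.get_obs();print(phi_now(), pose()[:3,3],o['wrist_force'],o['torque'],o['opening'])
E
```

```text
35.43852817947853 [0.53439718 0.15949119 0.10838854] [-3.12659975 -1.90780579  4.76034783] [-0.2429758   0.64728348 -0.00507504] 0.17458939628015666
```

Request:
step_arm([
  [0,0,0,-10,0,0,255],
  [0,0,0,-20,0,0,255],
  [0,0,0,-30,0,0,255],
  [0,0,0,-40,0,0,255],
  [0,0,0,-50,0,0,255],
  [0,0,0,-60,0,0,255],
  [0,0,0,-70,0,0,255],
  [0,0,0,-80,0,0,255],
  [0,0,0,-90.5,0,0,255],
  [0,0,0,-90.5,0,0,255],
])

```text
time_s: 7.55
eef_pos: [0.535, 0.1635, 0.1084]
eef_rot: [0.674, -0.217, 0.67, 0.221]
wrist_force: [0.9, 15.3, 0.6]
opening: 0.175
```

```bash
python3 - <<'E'
from h import *
o=ctrl.get_obs();print(phi_now(), pose()[:3,3],o['wrist_force'],o['torque'],o['opening'],o['q'])
go(*cab(0,-78),220,68.4)
go(*cab(0,-78),107,68.4)
E
```

```text
126.06689518054246 [0.53503279 0.16353552 0.10843138] [ 0.8736322  15.32433074  0.60246371] [ 2.30444212 -0.00530071 -0.04018039] 0.17491479256540526 [ 0.08091495  0.28500712  1.74952098  0.00687111  1.10276579 -2.12244378]
go (np.float64(602.3727078387253), np.float64(246.153220134877), 220, 68.4) -> [-110.8, 27.5, 103.8] [57.7, 0.3, -0.4]
go (np.float64(602.3727078387253), np.float64(246.153220134877), 107, 68.4) -> [2.2, 27.1, 103.1] [57.7, 0.3, -0.4]
```

```bash
sed -i 's/^KH=.*/KH=np.array([524.6,239.2])/' h.py; python3 - <<'E'
from h import *
go(*cab(0,-78),170,68.4)
go(*cab(0,-78),107,68.4)
E
```

```text
go (np.float64(602.1727078387254), np.float64(247.35322013487698), 170, 68.4) -> [-60.8, 28.4, 104.0] [57.7, 0.3, -0.4]
go (np.float64(602.1727078387254), np.float64(247.35322013487698), 107, 68.4) -> [2.2, 28.2, 103.6] [57.7, 0.3, -0.4]
```

Request:
step_arm([
  [0,0,0,0,0,0,135],
  [0,0,0,0,0,0,135],
  [-61,0,0,0,0,0,135],
  [-61,14,52,10,0,0,135],
  [-61,28,104,20,0,0,135],
  [-61,28,104,30,0,0,135],
  [-61,28,104,40,0,0,135],
  [-61,28,104,50,0,0,135],
  [-61,28,104,57.7,0,0,135],
  [-61,28,104,57.7,0,0,135],
])

```text
time_s: 8.8
eef_pos: [0.602, 0.2428, 0.1678]
eef_rot: [0.695, 0.133, 0.694, -0.133]
wrist_force: [-0.2, -1.2, 0.3]
opening: 0.474
```

```bash
python3 - <<'E'
from h import *
print(phi_now(), pose()[:3,3])
im,d,K,D,T=r=snap('wrist','w4'); dials(im,K,D,T)
go(*cab(0,-78),107,68.4)
E
```

```text
68.2828210539855 [0.60202838 0.24284664 0.1678172 ]
left [447. 231.] [461.1 214.1] axis 76.8 ext -26.0 7.5 val 0.334
front [532.8 161.6] [532.3 165. ] axis -138.9 ext -31.9 24.5 val 0.957
right [602.2 247.4] [594.3 244.7] axis 170.0 ext -25.0 29.6 val 1.85
go (np.float64(602.1727078387254), np.float64(247.35322013487698), 107, 68.4) -> [60.8, 4.2, -1.5] [-0.0, 0.0, -0.0]
```

View pics/w4.png

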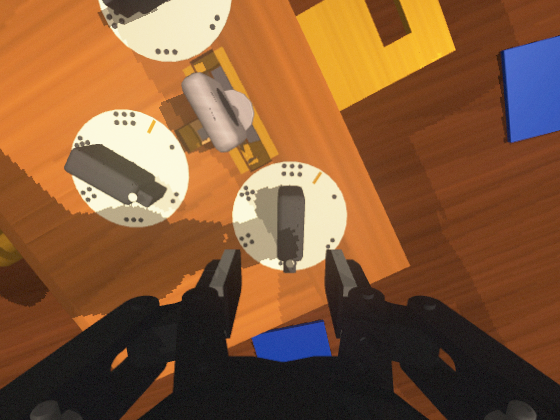

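The right dial's bar (291,225) lies between the pads. The front dial's tip points at the 2 pips (172,195), and the pin is at (220,110), undisturbed.

Request:
step_arm([
  [30,4,-1.5,0,0,0,135],
  [60,4,-1.5,0,0,0,135],
  [60,4,-1.5,0,0,0,135],
  [60,4,-1.5,0,0,0,255],
  [60,4,-1.5,0,0,0,255],
  [60,4,-1.5,0,0,0,255],
  [60,4,-1.5,0,0,0,255],
  [60,4,-1.5,0,0,0,255],
])

```text
time_s: 9.85
eef_pos: [0.6028, 0.2473, 0.1094]
eef_rot: [0.695, 0.133, 0.694, -0.133]
wrist_force: [-0.9, -2.8, 5.2]
opening: 0.17
```

```bash
python3 - <<'E'
from h import *
o=ctrl.get_obs();print(phi_now(), pose()[:3,3],o['wrist_force'],o['torque'],o['opening'],o['q'][5])
E
```

```text
68.26487185193692 [0.60284921 0.24733803 0.10942491] [-0.91487509 -2.84023119  5.18037493] [-0.45121417  0.27502847  0.05235732] 0.170485048597417 -0.9832942048808019
```

Request:
step_arm([
  [0,0,0,10,0,0,255],
  [0,0,0,20,0,0,255],
  [0,0,0,30,0,0,255],
  [0,0,0,40,0,0,255],
  [0,0,0,50,0,0,255],
  [0,0,0,60,0,0,255],
  [0,0,0,70,0,0,255],
  [0,0,0,80,0,0,255],
  [0,0,0,90,0,0,255],
  [0,0,0,100,0,0,255],
])

```text
time_s: 11.1
eef_pos: [0.6017, 0.2469, 0.1094]
eef_rot: [-0.343, -0.618, -0.342, 0.619]
wrist_force: [-6.9, -5.0, 9.9]
opening: 0.175
```

Request:
step_arm([
  [0,0,0,10,0,0,255],
  [0,0,0,20,0,0,255],
  [0,0,0,22,0,0,255],
  [0,0,0,22,0,0,255],
])

```text
time_s: 11.6
eef_pos: [0.6014, 0.2471, 0.1094]
eef_rot: [-0.22, -0.672, -0.22, 0.672]
wrist_force: [-8.3, -4.4, 10.6]
opening: 0.174
```

```bash
python3 - <<'E'
from h import *
o=ctrl.get_obs();print(phi_now(), pose()[:3,3],o['wrist_force'],o['torque'],o['opening'],o['q'][5])
E
```

```text
-53.751426608935255 [0.60141071 0.24712373 0.10939194] [-8.29328638 -4.40156985 10.64214169] [-0.80677699  1.26106095 -0.09079825] 0.17385451415517292 1.1465721133173425
```

```bash
python3 - <<'E'
from h import *
go(*KH,190,-84)
go(*KH,131,-84)
E
```

```text
go (np.float64(524.6), np.float64(239.2), 190, -84) -> [-80.5, -39.0, 66.7] [30.2, 0.1, -0.0]
go (np.float64(524.6), np.float64(239.2), 131, -84) -> [-21.5, -39.0, 66.7] [30.2, 0.1, -0.0]
```

Request:
step_arm([
  [0,0,0,0,0,0,135],
  [0,0,0,0,0,0,135],
  [-50,0,0,0,0,0,135],
  [-85,0,0,0,0,0,135],
  [-85,-20,34,10,0,0,135],
  [-85,-39,67,20,0,0,135],
  [-85,-39,67,30,0,0,135],
  [-80,-39,67,30,0,0,135],
  [-80,-39,67,30,0,0,135],
])

```text
time_s: 12.72
eef_pos: [0.5248, 0.2394, 0.1869]
eef_rot: [-0.04, -0.706, -0.04, 0.706]
wrist_force: [-0.7, -0.5, 0.2]
opening: 0.473
```

```bash
python3 - <<'E'
from h import *
print(phi_now(), pose()[:3,3])
im,d,K,D,T=r=snap('wrist','w5')
go(*KH,131,-84)
print(proj([[*(KH/1e3),.166],[*(cab(0,18)/1e3),.166],[*(cab(0,-18)/1e3),.166],[*(cab(0,78)/1e3),.101]],K,D,T))
E
```

```text
-83.55763914896613 [0.52484257 0.23938862 0.18691707]
go (np.float64(524.6), np.float64(239.2), 131, -84) -> [56.1, 0.1, 0.4] [0.4, 0.0, 0.0]
[[279.63419462 248.86551069]
 [279.46279844 278.41870597]
 [279.81722278 217.53051625]
 [279.77581891 305.56959405]]
```

View pics/w5.png

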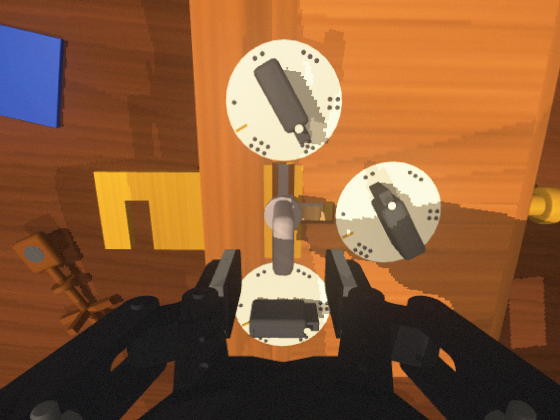

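The dots show left = 4 (308,333), front = 2 (tip at 375,185) and right = 5 (300,130). The bow at (283,240) is centred between the pads.

Request:
step_arm([
  [28,0,0,0.4,0,0,135],
  [56,0,0,0.4,0,0,135],
  [56,0,0,0.4,0,0,135],
  [56,0,0,0.4,0,0,255],
  [56,0,0,0.4,0,0,255],
  [56,0,0,0.4,0,0,255],
  [56,0,0,0.4,0,0,255],
  [56,0,0,0.4,0,0,255],
  [52,0,0,0.4,0,0,255],
  [46,0,0,0.4,0,0,255],
])

```text
time_s: 14.02
eef_pos: [0.524, 0.2393, 0.1411]
eef_rot: [-0.036, -0.706, -0.036, 0.707]
wrist_force: [0.5, 1.1, -2.3]
opening: 0.132
```

```bash
python3 - <<'E'
from h import *
o=ctrl.get_obs();print(phi_now(), pose()[:3,3],o['wrist_force'],o['torque'],o['opening'],o['q'][5])
E
```

```text
-84.13890353695619 [0.5240018  0.23927339 0.14112504] [ 0.47551089  1.13424444 -2.32525878] [-0.07026908  0.0118789  -0.02314342] 0.13222533450499388 1.6908613994033301
```

Request:
step_arm([
  [-20,0,0,0,0,0,255],
  [-40,0,0,0,0,0,255],
  [-60,0,0,0,0,0,255],
  [-86,0,0,0,0,0,255],
  [-86,0,0,0,0,0,255],
  [-86,-36,0,0,0,0,255],
  [-86,-72,20,0,0,0,255],
  [-86,-108,50,0,0,0,255],
  [-86,-108,82,0,0,0,255],
  [-86,-108,82,0,0,0,255],
])

```text
time_s: 15.28
eef_pos: [0.4294, 0.3386, 0.2257]
eef_rot: [-0.037, -0.705, -0.037, 0.707]
wrist_force: [1.0, 0.7, -1.3]
opening: 0.128
```

```bash
python3 - <<'E'
from h import *
o=ctrl.get_obs();print(phi_now(), pose()[:3,3],o['wrist_force'],o['torque'],o['opening'],o['q'][5])
im,d,K,D,T=load('side0'); print(ray([[285,313],[340,308],[345,262],[385,252]],K,D,T,.01))
im,d,K,D,T=snap('side','s2'); save('s2c.png',im[150:330,170:410],3)
go(*(cab(108,80)+[-.6,.1]),220,-84); 
E
```

```text
-84.0129244399627 [0.42937775 0.33857687 0.22574325] [ 1.03528275  0.70845732 -1.25289663] [ 0.01656197 -0.03684321 -0.0026562 ] 0.12803996599904463 1.9167538174827965
[[0.44518292 0.47707606 0.01      ]
 [0.3190489  0.44383463 0.01      ]
 [0.30518876 0.2700393  0.01      ]
 [0.19196118 0.20956693 0.01      ]]
go (np.float64(433.14917433763156), np.float64(338.34608763836127), 220, -84) -> [6.3, 0.3, -2.2] [-0.1, 0.1, -0.0]
```

View pics/s2c.png

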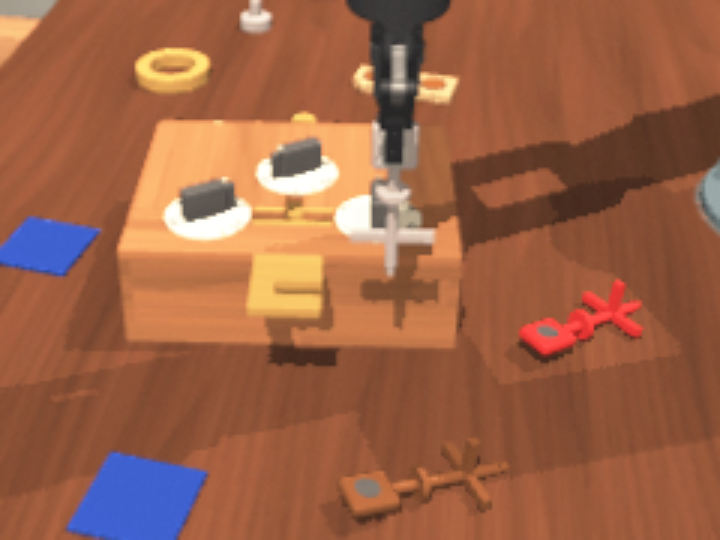

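Side crop: the pin hangs upright in the gripper at (392,200), to the left of the bracket (285,285) and clear of the decoys.

Request:
step_arm([
  [20,0.5,0,0,0,0,255],
  [42,0.5,0,0,0,0,255],
  [64,0.5,0,0,0,0,255],
  [83,0.5,0,0,0,0,255],
  [83,0.5,0,0,0,0,255],
  [83,0.5,0,0,0,0,255],
])

```text
time_s: 16.08
eef_pos: [0.4331, 0.3379, 0.1449]
eef_rot: [0.036, 0.706, 0.036, -0.706]
wrist_force: [0.1, -0.1, -1.5]
opening: 0.127
```

```bash
cat >> h.py <<'E'
def rel(home):
    p=pose()[:3,3]*1e3; d=p[:2]-np.array(home); o=ctrl.get_obs()
    print('cab rel',(d@[np.cos(A),np.sin(A)]).round(1),(d@[-np.sin(A),np.cos(A)]).round(1),'z',p[2].round(1),'phi',round(phi_now(),2),'F',o['wrist_force'].round(1),'M',o['torque'].round(2),'op',round(o['opening'],3),'q',o['q'].round(2))
E
python3 - <<'E'
from h import *
rel([524.0,239.27])
E
```

```text
cab rel 107.6 80.1 z 144.9 phi -84.19 F [ 0.1 -0.1 -1.5] M [-0.01  0.01 -0.02] op 0.127 q [ 0.45  0.22  1.75 -0.    1.17  1.92]
```

Request:
step_arm([
  [1,0,-20,0,0,0,255],
  [1,0,-40,0,0,0,255],
  [1,0,-55,0,0,0,255],
  [1,0,-70,0,0,0,255],
  [1,0,-80,0,0,0,255],
  [1,0,-80,0,0,0,255],
  [1,0,-80,0,0,0,255],
])

```text
time_s: 16.95
eef_pos: [0.5113, 0.3461, 0.1433]
eef_rot: [-0.036, -0.706, -0.036, 0.706]
wrist_force: [-0.2, 0.5, -2.0]
opening: 0.132
```

```bash
python3 - <<'E'
from h import *
rel([524.0,239.27])
E
```

```text
cab rel 107.6 1.5 z 143.3 phi -84.14 F [-0.2  0.5 -2. ] M [ 0.01 -0.02  0.01] op 0.132 q [0.4  0.36 1.57 0.   1.21 1.87]
```

Request:
step_arm([
  [6,0,-1,0,0,0,255],
  [11,0,-1,0,0,0,255],
  [11,0,-1,0,0,0,255],
  [11,0,-1,0,0,0,135],
  [11,0,-1,0,0,0,135],
  [11,0,-1,0,0,0,135],
  [-30,0,-1,0,0,0,135],
  [-80,0,-1,0,0,0,135],
  [-80,0,-1,0,0,0,135],
])

```text
time_s: 18.08
eef_pos: [0.5155, 0.3475, 0.2289]
eef_rot: [0.035, 0.709, 0.037, -0.703]
wrist_force: [0.0, -0.1, 0.4]
opening: 0.47
```

```bash
python3 - <<'E'
from h import *
rel([524.0,239.27])
r=snap('wrist','w6'); s=snap('side','s3')
a=r[0][120:340,130:430]; b=cv2.resize(s[0][190:270,210:320],(0,0),fx=2.75,fy=2.75); save('c3.png',np.hstack([a,b[:220]]))
# drawer knob approach
o=cab(-57.5,0); k=cab(-57.5-117.5-12,0); print('knob',k)
E
```

```text
cab rel 108.5 -2.9 z 228.9 phi -84.14 F [ 0.  -0.1  0.4] M [ 0.02  0.02 -0.04] op 0.47 q [0.4  0.28 1.49 0.   1.36 1.87]
knob [544.14682263  53.22440557]
```

View pics/c3.png

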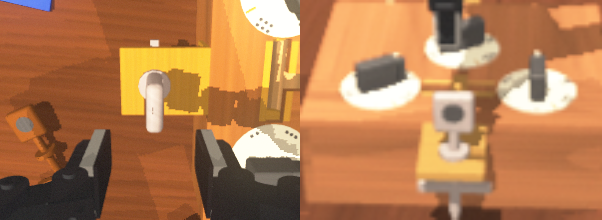

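Wrist crop: the pin's collar sits on the bracket at (152,85). Side crop: the pin hangs upright at (453,120). It is parked.

```bash
python3 - <<'E'
from h import *
im,d,K,D,T=load('w1'); hsv=cv2.cvtColor(im,cv2.COLOR_RGB2HSV)
y=((abs(hsv[:,:,0].astype(int)-25)<6)&(hsv[:,:,1]>170)&(hsv[:,:,2]>130)).astype(np.uint8); z=np.zeros_like(y); z[264:290,265:305]=y[264:290,265:305]
ys,xs=np.nonzero(z); print(len(xs),xs.min(),xs.max(),ys.min(),ys.max()); print(ray([[xs.min(),275],[xs.max(),275],[xs.mean(),ys.max()]],K,D,T,.072).round(3), d[275,284])
print(cab(-175-36,0)); print(ray([[195,348],[230,352]],K,D,T,.012).round(3))
go(*cab(-211,0),160,6); go(*cab(-211,0),54,6)
E
```

```text
83 276 291 264 280
[[0.536 0.016 0.072]
 [0.56  0.019 0.072]
 [0.547 0.008 0.072]] 0.5058518
[546.65550575  29.35588008]
[[ 0.397 -0.193  0.012]
 [ 0.466 -0.194  0.012]]
go (np.float64(546.655505749475), np.float64(29.35588007729433), 160, 6) -> [63.7, 318.7, -1.2] [-90.1, -0.1, -0.0]
go (np.float64(546.655505749475), np.float64(29.35588007729433), 54, 6) -> [169.7, 318.8, -1.1] [-90.1, -0.1, -0.0]
```

```bash
python3 - <<'E'
from h import *
go(*cab(-228,0),160,6); go(*cab(-228,0),54,6)
E
```

```text
go (np.float64(548.432489625025), np.float64(12.449007856033688), 160, 6) -> [63.7, 335.7, -1.2] [-90.1, -0.1, -0.0]
go (np.float64(548.432489625025), np.float64(12.449007856033688), 54, 6) -> [169.7, 335.8, -1.1] [-90.1, -0.1, -0.0]
```

Request:
step_arm([
  [0,60,0,-10,0,0,60],
  [0,120,0,-20,0,0,60],
  [0,180,0,-30,0,0,60],
  [0,240,0,-40,0,0,60],
  [0,300,0,-50,0,0,60],
  [0,336,-1,-60,0,0,60],
  [0,336,-1,-70,0,0,60],
  [0,336,-1,-80,0,0,60],
  [40,336,-1,-90,0,0,60],
  [64,336,-1,-90,0,0,60],
])

```text
time_s: 19.42
eef_pos: [0.5459, 0.0124, 0.1558]
eef_rot: [0.524, 0.472, 0.527, -0.474]
wrist_force: [-0.2, 0.5, -0.3]
opening: 0.767
```

```bash
python3 - <<'E'
from h import *
go(*cab(-228,0),54,6); im,d,K,D,T=snap('wrist','w7')
print(ray([[280,150]],K,D,T,.1))
E
```

```text
go (np.float64(548.432489625025), np.float64(12.449007856033688), 54, 6) -> [101.8, 3.0, 0.3] [-0.1, -0.1, 0.3]
[[0.53942532 0.05926555 0.1       ]]
```

View pics/w7.png

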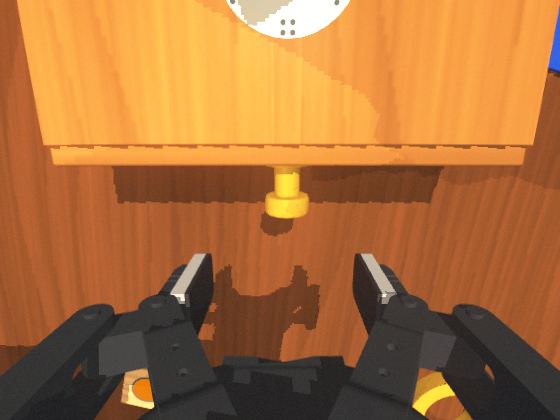

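The knob's neck is at (287,180) and its head at (287,204). The fingers are centred near x = 283.

```bash
python3 - <<'E'
from h import *
im,d,K,D,T=load('w7'); P=ray([[287,165],[287,192]],K,D,T,.096)*1e3; Q=ray([[287,193],[287,215]],K,D,T,.084)*1e3
for p in (*P,*Q): print(p.round(1), ((p[:2]-KH)@[np.cos(A),np.sin(A)]).round(1),((p[:2]-KH)@[-np.sin(A),np.cos(A)]).round(1))
E
```

```text
[544.7  50.   96. ] -190.3 -0.3
[546.6  32.7  96. ] -207.7 -0.3
[547.1  29.1  84. ] -211.3 -0.4
[548.8  13.5  84. ] -227.0 -0.5
```

Request:
step_arm([
  [50,3,-2,0,0,0,60],
  [102,3,-2,0,0,0,60],
  [102,3,-2,0,0,0,60],
  [102,3,-2,0,0,0,255],
  [102,3,-2,0,0,0,255],
  [102,3,-2,0,0,0,255],
  [102,3,-2,0,0,0,255],
  [102,3,-2,0,0,0,255],
])

```text
time_s: 20.48
eef_pos: [0.5482, 0.0139, 0.0597]
eef_rot: [0.524, 0.472, 0.526, -0.475]
wrist_force: [-16.3, -2.6, 12.5]
opening: 0.346
```

```bash
python3 - <<'E'
from h import *
rel(KH)
E
```

```text
cab rel -226.6 0.1 z 59.7 phi 5.92 F [-16.3  -2.6  12.5] M [-0.43  2.76  0.08] op 0.346 q [-0.19  0.35  1.79 -0.    1.01 -0.29]
```

Request:
step_arm([
  [0,0,0,0,0,0,90],
  [0,0,0,0,0,0,90],
  [8,-1.5,0,0,0,0,90],
  [8,-1.5,0,0,0,0,90],
  [8,-1.5,0,0,0,0,255],
  [8,-1.5,0,0,0,0,255],
  [8,-1.5,0,0,0,0,255],
  [8,-1.5,0,0,0,0,255],
])

```text
time_s: 21.48
eef_pos: [0.5481, 0.0142, 0.0495]
eef_rot: [0.524, 0.473, 0.526, -0.474]
wrist_force: [-5.6, -0.5, 4.6]
opening: 0.349
```

```bash
python3 - <<'E'
from h import *
rel(KH)
E
```

```text
cab rel -226.2 0.2 z 49.5 phi 5.87 F [-5.6 -0.5  4.6] M [-0.12  0.77  0.  ] op 0.349 q [-0.19  0.36  1.79 -0.    0.99 -0.29]
```

Good grip. Pulling out 155 mm.

Request:
step_arm([
  [0,0,15,0,0,0,255],
  [0,0,35,0,0,0,255],
  [0,0,55,0,0,0,255],
  [0,0,75,0,0,0,255],
  [0,0,95,0,0,0,255],
  [0,0,115,0,0,0,255],
  [0,0,135,0,0,0,255],
  [0,0,155,0,0,0,255],
  [0,0,155,0,0,0,255],
])

```text
time_s: 22.6
eef_pos: [0.5644, -0.1417, 0.0495]
eef_rot: [0.524, 0.474, 0.525, -0.475]
wrist_force: [-5.5, -1.5, 4.3]
opening: 0.355
```

```bash
python3 - <<'E'
from h import *
rel(KH)
E
```

```text
cab rel -383.0 0.2 z 49.5 phi 5.78 F [-5.5 -1.5  4.3] M [-0.28  0.51  0.11] op 0.355 q [-0.45  0.42  1.71 -0.    1.01 -0.55]
```

Request:
step_arm([
  [0,0,0,0,0,0,60],
  [0,0,0,0,0,0,60],
  [0,0,0,0,0,0,60],
  [-60,0,0,0,0,0,60],
  [-120,0,0,0,0,0,60],
  [-180,-30,0,0,0,0,60],
  [-240,-60,0,0,0,0,60],
  [-300,-75,0,0,0,0,60],
  [-330,-75,0,0,0,0,60],
  [-330,-75,0,0,0,0,60],
])

```text
time_s: 23.85
eef_pos: [0.4917, -0.1481, 0.3839]
eef_rot: [0.528, 0.474, 0.522, -0.473]
wrist_force: [-0.7, -0.4, -0.2]
opening: 0.765
```

```bash
python3 - <<'E'
from h import *
rel(KH)
snap('wrist','w8')
E
```

```text
cab rel -381.7 73.2 z 383.9 phi 5.87 F [-0.7 -0.4 -0.2] M [ 0.02 -0.03  0.02] op 0.765 q [-0.52 -0.05  1.55  0.    1.63 -0.63]
```

View pics/w8.png

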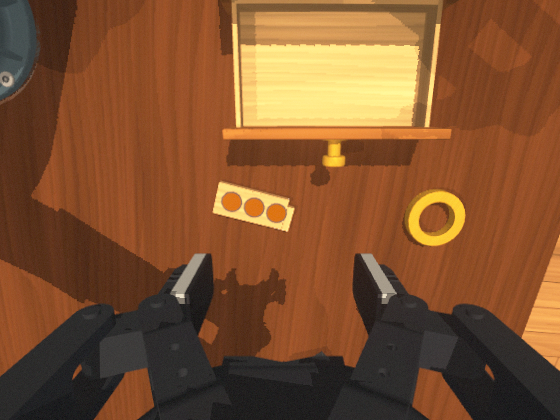

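Wrist view: one slide with a chipped corner (slide3) at (253,206). The drawer is open, with its front at v ≈ 133 and the tray at (335,70). The flange is at (435,217).

```bash
cat > m2.py <<'E'
from h import *
im,d,K,D,T=load('w8'); hsv=cv2.cvtColor(im,cv2.COLOR_RGB2HSV)
print(hsv[190,255],hsv[206,242],hsv[206,253],hsv[240,300])
m=np.zeros(im.shape[:2],np.uint8); m[175:238,205:300]=(hsv[175:238,205:300,2]>185)
m=cv2.morphologyEx(m,cv2.MORPH_CLOSE,np.ones((7,7)))
c=max(cv2.findContours(m,cv2.RETR_EXTERNAL,cv2.CHAIN_APPROX_NONE)[0],key=cv2.contourArea)
P=(ray(c[:,0],K,D,T,.012)[:,:2]*1e3).astype(np.float32); (ce,sz,a)=cv2.minAreaRect(P); print(ce,sz,a); b=cv2.boxPoints((ce,sz,a)); print(b.round(0).tolist())
e=b[1]-b[0]; f=b[2]-b[1]; L=e if np.hypot(*e)>np.hypot(*f) else f; print('long axis deg',np.degrees(np.arctan2(L[1],L[0])))
for p in ([[243,127],[435,127]],[[240,12],[440,12]]): print('walls',[(((q[:2]*1e3-KH)@[np.cos(A),np.sin(A)]).round(1),((q[:2]*1e3-KH)@[-np.sin(A),np.cos(A)]).round(1)) for q in ray(p,K,D,T,.055)])
print('front',[((q[:2]*1e3-KH)@[np.cos(A),np.sin(A)]).round(1) for q in ray([[330,138]],K,D,T,.096)])
a=load('wrist0')[0]; s=snap('scene','sc2')[0]; save('c4.png',np.vstack([np.hstack([cv2.resize(a,(400,300)),cv2.resize(load('side0')[0],(400,300))]),np.hstack([s[:,:400],s[:,160:]])[120:420]]))
E
python3 m2.py
```

```text
[ 14 152 184] [ 23 125 254] [ 14 226 223] [ 11 192 149]
(455.6654968261719, -233.9040985107422) (56.60564041137695, 131.0696258544922) 80.85240936279297
[[386.0, -251.0], [516.0, -272.0], [525.0, -216.0], [395.0, -196.0]]
long axis deg -9.147588
walls [(np.float64(-333.6), np.float64(126.7)), (np.float64(-333.6), np.float64(-146.8))]
walls [(np.float64(-187.9), np.float64(125.7)), (np.float64(-186.6), np.float64(-135.4))]
front [np.float64(-345.9)]
```

View pics/c4.png

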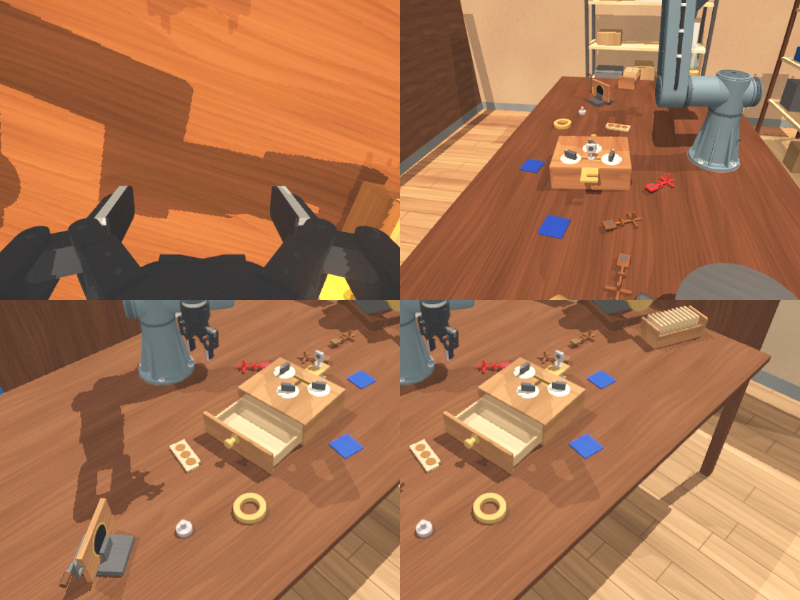

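Scene view: the drawer is well out, one slide is on the bench, and there are no other loose slides. The start-pose wrist view has a bright patch at its lower right, which I'll check.

```bash
python3 - <<'E'
from h import *
im,d,K,D,T=load('wrist0'); px=[[462,392],[490,399],[470,410],[520,300]]
print(ray(px,K,D,T,.012).round(3),[ (im[v,u],d[v,u]) for u,v in px])
for u,v in px:
    un=cv2.undistortPoints(np.array([[[u,v]]],float),K,D)[0,0]; print((T[:3,:3]@(np.array([*un,1])*d[v,u])+T[:3,3]).round(3))
im,d,K,D,T=load('sc2'); print(ray([[75,390],[100,330],[115,375],[130,390]],K,D,T,.01).round(3))
print(proj([[.1,-.62,.012]],K,D,T))
E
```

```text
[[-0.014 -0.885  0.012]
 [-0.013 -0.93   0.012]
 [-0.04  -0.913  0.012]
 [ 0.143 -0.884  0.012]] [(array([255, 253,  86], dtype=uint8), np.float32(0.44255745)), (array([76, 63, 52], dtype=uint8), np.float32(0.09523759)), (array([255, 255,  94], dtype=uint8), np.float32(0.44292158)), (array([162,  98,  53], dtype=uint8), np.float32(0.372412))]
[-0.009 -0.878  0.019]
[ 0.201 -0.606  0.298]
[-0.028 -0.897  0.026]
[ 0.153 -0.851  0.046]
[[ 0.585 -0.677  0.01 ]
 [ 0.458 -0.538  0.01 ]
 [ 0.619 -0.581  0.01 ]
 [ 0.686 -0.574  0.01 ]]
[[ 22.6295668  278.46642505]]
```

```bash
python3 - <<'E'
from h import *
go(455.7,-233.9,80,80.85); go(455.7,-233.9,6,80.85)
E
```

```text
go (455.7, -233.9, 80, 80.85) -> [299.2, -43.5, 82.5] [-75.0, 0.0, -0.0]
go (455.7, -233.9, 6, 80.85) -> [373.2, -43.5, 82.5] [-75.0, 0.0, -0.0]
```

Request:
step_arm([
  [50,-22,40,-10,0,0,40],
  [100,-43,82,-20,0,0,40],
  [150,-43,82,-30,0,0,40],
  [200,-43,82,-40,0,0,40],
  [220,-43,82,-50,0,0,40],
  [240,-43,82,-60,0,0,40],
  [260,-43,82,-70,0,0,40],
  [299,-43,82,-75,0,0,40],
  [299,-43,82,-75,0,0,40],
  [299,-43,82,-75,0,0,40],
])

```text
time_s: 25.2
eef_pos: [0.456, -0.2333, 0.0805]
eef_rot: [0.705, 0.057, 0.705, -0.057]
wrist_force: [-0.4, 1.0, -0.5]
opening: 0.846
```

```bash
python3 - <<'E'
from h import *
rel(KH); im,d,K,D,T=snap('wrist','w9'); hsv=cv2.cvtColor(im,cv2.COLOR_RGB2HSV)
c=proj([[.4557,-.2339,.012]],K,D,T)[0]; print(c)
m=((hsv[:,:,2]>215)&(hsv[:,:,1]<200)).astype(np.uint8); m=cv2.morphologyEx(m,cv2.MORPH_CLOSE,np.ones((9,9)))
c=max(cv2.findContours(m,cv2.RETR_EXTERNAL,cv2.CHAIN_APPROX_NONE)[0],key=cv2.contourArea); print(cv2.boundingRect(c))
P=(ray(c[:,0],K,D,T,.012)[:,:2]*1e3).astype(np.float32); print(cv2.minAreaRect(P))
go(455.7,-233.9,6,80.85)
E
```

```text
cab rel -462.7 117.6 z 80.5 phi 80.77 F [-0.4  1.  -0.5] M [-0.01 -0.02  0.08] op 0.846 q [-0.7   0.24  1.88 -0.    1.03 -2.11]
[284.24436097 218.80449621]
(108, 16, 452, 298)
((439.5951843261719, -188.5579376220703), (165.11146545410156, 282.4888916015625), 4.013915061950684)
go (455.7, -233.9, 6, 80.85) -> [75.3, -0.2, -0.9] [-0.1, 0.0, 0.0]
```

View pics/w9.png

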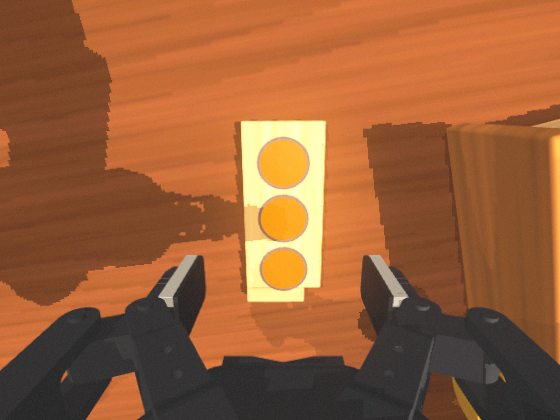

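The slide is square between the pads, spanning (240–326, 121–301).

Request:
step_arm([
  [35,0,-3,0,0,0,40],
  [60,0,-3,0,0,0,40],
  [75,0,-3,0,0,0,40],
  [78,0,-3,0,0,0,40],
  [78,0,-3,0,0,0,40],
])

```text
time_s: 25.88
eef_pos: [0.4538, -0.2336, 0.0033]
eef_rot: [0.705, 0.056, 0.704, -0.057]
wrist_force: [-0.3, -1.1, -0.2]
opening: 0.838
```

```bash
python3 -c "
from h import *
rel(KH)"
```

```text
cab rel -462.8 119.8 z 3.3 phi 80.84 F [-0.3 -1.1 -0.2] M [0.01 0.   0.01] op 0.838 q [-0.71  0.37  1.9   0.    0.86 -2.12]
```

Request:
step_arm([
  [4,0,0,0,0,0,40],
  [4,0,0,0,0,0,255],
  [4,0,0,0,0,0,255],
  [4,0,0,0,0,0,255],
  [4,0,0,0,0,0,255],
])

```text
time_s: 26.5
eef_pos: [0.4537, -0.2335, -0.0008]
eef_rot: [0.705, 0.056, 0.705, -0.057]
wrist_force: [-1.1, 1.0, 6.2]
opening: 0.609
```

```bash
python3 -c "
from h import *
rel(KH)"
```

```text
cab rel -462.7 120.0 z -0.8 phi 80.85 F [-1.1  1.   6.2] M [ 0.18  0.18 -0.03] op 0.609 q [-0.71  0.38  1.9   0.    0.85 -2.12]
```

```bash
python3 - <<'E'
from h import *
go(*cab(-256,0),140,96); go(*cab(-256,0),19,96)
E
```

```text
go (np.float64(551.3592865965194), np.float64(-15.397605214277974), 140, 96) -> [-140.9, 230.8, 61.9] [-15.1, 0.1, 0.0]
go (np.float64(551.3592865965194), np.float64(-15.397605214277974), 19, 96) -> [-19.9, 230.8, 61.8] [-15.1, 0.1, 0.0]
```

Request:
step_arm([
  [-30,0,0,0,0,0,255],
  [-80,0,0,0,0,0,255],
  [-141,0,0,0,0,0,255],
  [-141,0,0,0,0,0,255],
  [-141,50,15,-4,0,0,255],
  [-141,100,30,-8,0,0,255],
  [-141,150,45,-12,0,0,255],
  [-141,200,55,-15,0,0,255],
  [-141,231,62,-15,0,0,255],
  [-141,231,62,-15,0,0,255],
])

```text
time_s: 27.75
eef_pos: [0.5505, -0.0126, 0.1378]
eef_rot: [0.705, -0.037, 0.707, 0.038]
wrist_force: [-0.9, 0.4, -1.3]
opening: 0.614
```

```bash
python3 - <<'E'
from h import *
rel(KH); im,d,K,D,T=snap('wrist','w10'); go(*cab(-256,0),19,96)
E
```

```text
cab rel -253.2 0.6 z 137.8 phi 96.05 F [-0.9  0.4 -1.3] M [-0.03 -0.   -0.04] op 0.614 q [-0.24  0.23  1.75  0.    1.16 -1.92]
go (np.float64(551.3592865965194), np.float64(-15.397605214277974), 19, 96) -> [119.0, -1.6, 1.3] [-0.0, -0.1, -0.0]
```

View pics/w10.png

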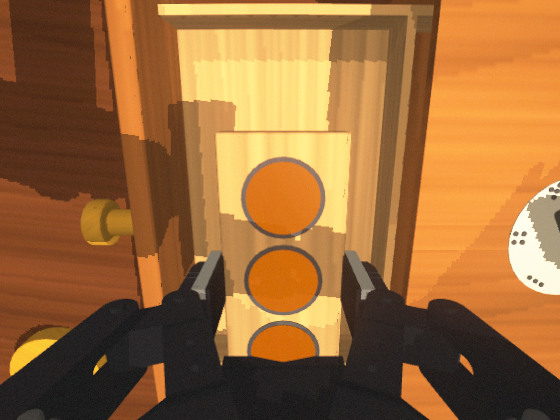

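The slide is held level over the open tray at (283,280), inside the walls (175–390).

Request:
step_arm([
  [40,-2,1,0,0,0,255],
  [80,-2,1,0,0,0,255],
  [105,-2,1,0,0,0,255],
  [117,-2,1,0,0,0,255],
  [117,-2,1,0,0,0,255],
  [117,-2,1,0,0,0,60],
  [117,-2,1,0,0,0,60],
  [117,-2,1,0,0,0,60],
  [60,-2,1,0,0,0,60],
  [0,-2,1,0,0,0,60],
])

```text
time_s: 29.05
eef_pos: [0.5515, -0.0165, 0.1402]
eef_rot: [0.705, -0.036, 0.707, 0.036]
wrist_force: [1.1, -0.7, -0.3]
opening: 0.763
```

```bash
python3 - <<'E'
from h import *
rel(KH); im,d,K,D,T=snap('wrist','w11')
v,u=np.mgrid[110:350,150:420];v=v.ravel();u=u.ravel();z=d[v,u];un=cv2.undistortPoints(np.c_[u,v].reshape(-1,1,2).astype(float),K,D)[:,0];W=(np.c_[un,np.ones(len(un))]*z[:,None])@T[:3,:3].T+T[:3,3]
h,e=np.histogram(W[:,2],np.arange(0,.12,.004)); print(list(zip(e.round(3),h)))
k=abs(W[:,2]-.031)<.004; print(np.polyfit(W[k,0],W[k,2],1)[0],np.polyfit(W[k,1],W[k,2],1)[0])
q=W[k,:2]*1e3-KH; X=np.c_[q@[np.cos(A),np.sin(A)],q@[-np.sin(A),np.cos(A)]]; print('slide cab',np.percentile(X,[1,99],axis=0).round(0))
T0=pose(); go(*cab(-345-50,0),170,6)
E
```

```text
cab rel -257.1 -0.0 z 140.2 phi 95.86 F [ 1.1 -0.7 -0.3] M [-0.03  0.03 -0.04] op 0.763 q [-0.25  0.23  1.74  0.    1.17 -1.92]
[(np.float64(0.0), np.int64(0)), (np.float64(0.004), np.int64(6)), (np.float64(0.008), np.int64(2158)), (np.float64(0.012), np.int64(35)), (np.float64(0.016), np.int64(28598)), (np.float64(0.02), np.int64(923)), (np.float64(0.024), np.int64(948)), (np.float64(0.028), np.int64(10811)), (np.float64(0.032), np.int64(1058)), (np.float64(0.036), np.int64(1008)), (np.float64(0.04), np.int64(796)), (np.float64(0.044), np.int64(513)), (np.float64(0.048), np.int64(546)), (np.float64(0.052), np.int64(1704)), (np.float64(0.056), np.int64(369)), (np.float64(0.06), np.int64(299)), (np.float64(0.064), np.int64(298)), (np.float64(0.068), np.int64(323)), (np.float64(0.072), np.int64(331)), (np.float64(0.076), np.int64(356)), (np.float64(0.08), np.int64(364)), (np.float64(0.084), np.int64(403)), (np.float64(0.088), np.int64(427)), (np.float64(0.092), np.int64(1563)), (np.float64(0.096), np.int64(1189)), (np.float64(0.1), np.int64(133)), (np.float64(0.104), np.int64(0)), (np.float64(0.108), np.int64(0)), (np.float64(0.112), np.int64(0))]
0.002381336891255607 0.0012518828199933633
slide cab [[-333. -132.]
 [-177.   62.]]
go (np.float64(565.8887429907231), np.float64(-153.63614867046795), 170, 6) -> [-19.6, -136.4, -4.8] [89.9, 0.7, -0.3]
```

```bash
python3 - <<'E'
from h import *
go(*cab(-381,0),160,6);go(*cab(-381,0),49.5,6)
E
```

```text
go (np.float64(564.425344504976), np.float64(-139.71284213531214), 160, 6) -> [-9.7, -122.3, -5.0] [89.9, 0.7, -0.3]
go (np.float64(564.425344504976), np.float64(-139.71284213531214), 49.5, 6) -> [100.8, -121.9, -6.2] [89.9, 0.7, -0.3]
```

Request:
step_arm([
  [-20,-40,0,10,0,0,60],
  [-20,-80,0,20,0,0,60],
  [-20,-122,-5,30,0,0,60],
  [-20,-122,-5,40,0,0,60],
  [-20,-122,-5,50,0,0,60],
  [-20,-122,-5,60,0,0,60],
  [-20,-122,-5,70,0,0,60],
  [-20,-122,-5,80,0,0,60],
  [-10,-122,-5,90,0,0,60],
  [-10,-122,-5,90,0,0,60],
])

```text
time_s: 30.35
eef_pos: [0.5593, -0.1384, 0.1489]
eef_rot: [0.525, 0.473, 0.526, -0.473]
wrist_force: [-0.2, 0.5, 0.2]
opening: 0.767
```

```bash
python3 - <<'E'
from h import *
rel(KH); go(*cab(-382,0),49.5,6)
im,d,K,D,T=snap('wrist','w12'); hsv=cv2.cvtColor(im,cv2.COLOR_RGB2HSV)
y=((abs(hsv[:,:,0].astype(int)-25)<6)&(hsv[:,:,1]>190)&(hsv[:,:,2]>150)).astype(np.uint8); y=cv2.morphologyEx(y,cv2.MORPH_OPEN,np.ones((5,5)));y[:,:200]=0;y[:,380:]=0
ys,xs=np.nonzero(y); print(len(xs),xs.min(),xs.max(),ys.min(),ys.max())
for p in ray([[xs.mean(),ys.max()]],K,D,T,.084)*1e3: print(p.round(1), ((p[:2]-KH)@[np.cos(A),np.sin(A)]).round(1),((p[:2]-KH)@[-np.sin(A),np.cos(A)]).round(1))
E
```

```text
cab rel -379.1 5.0 z 148.9 phi 5.95 F [-0.2  0.5  0.2] M [ 0.02 -0.07  0.03] op 0.767 q [-0.45  0.27  1.68 -0.    1.2  -0.55]
go (np.float64(564.5298729682437), np.float64(-140.70736403068042), 49.5, 6) -> [99.4, 5.1, 2.9] [-0.0, -0.0, 0.1]
408 275 298 184 227
[ 562.  -143.7   84. ] -384.7 2.8
```

Request:
step_arm([
  [50,5,3,0,0,0,60],
  [99,5,3,0,0,0,60],
  [99,5,3,0,0,0,60],
  [99,5,3,0,0,0,255],
  [99,5,3,0,0,0,255],
  [99,5,3,0,0,0,255],
  [99,5,3,0,0,0,255],
])

```text
time_s: 31.28
eef_pos: [0.5646, -0.1421, 0.0535]
eef_rot: [0.525, 0.473, 0.525, -0.474]
wrist_force: [-9.8, -1.2, 10.4]
opening: 0.351
```

```bash
python3 -c "
from h import *
rel(KH)"
```

```text
cab rel -383.4 0.1 z 53.5 phi 5.94 F [-9.8 -1.2 10.4] M [-0.22  1.83  0.09] op 0.351 q [-0.45  0.41  1.71 -0.    1.02 -0.55]
```

Request:
step_arm([
  [0,0,-15,0,0,0,255],
  [0,0,-35,0,0,0,255],
  [0,0,-55,0,0,0,255],
  [0,0,-75,0,0,0,255],
  [0,0,-95,0,0,0,255],
  [0,0,-115,0,0,0,255],
  [0,0,-135,0,0,0,255],
  [0,0,-150,0,0,0,255],
  [0,0,-156,0,0,0,255],
  [0,0,-156,0,0,0,255],
])

```text
time_s: 32.52
eef_pos: [0.5483, 0.0134, 0.0534]
eef_rot: [0.525, 0.472, 0.525, -0.474]
wrist_force: [-13.5, -4.4, 14.1]
opening: 0.349
```

```bash
python3 -c "
from h import *
rel(KH)"
```

```text
cab rel -227.0 0.1 z 53.4 phi 5.99 F [-13.5  -4.4  14.1] M [-0.49  2.13  0.14] op 0.349 q [-0.19  0.35  1.79 -0.    1.   -0.29]
```

Almost shut; press on a little until the stop resists.

Request:
step_arm([
  [0,0,-2,0,0,0,255],
  [0,0,-3,0,0,0,255],
  [0,0,-3,0,0,0,255],
])

```text
time_s: 32.9
eef_pos: [0.5483, 0.0135, 0.0535]
eef_rot: [0.526, 0.471, 0.524, -0.475]
wrist_force: [-14.0, -15.5, 12.2]
opening: 0.349
```

```bash
python3 -c "
from h import *
rel(KH)"
```

```text
cab rel -226.9 0.1 z 53.5 phi 5.97 F [-14.  -15.5  12.2] M [-2.22  2.16  0.16] op 0.349 q [-0.19  0.35  1.79 -0.01  0.99 -0.29]
```

Request:
step_arm([
  [0,0,2,0,0,0,60],
  [0,0,2,0,0,0,60],
  [0,0,2,0,0,0,60],
  [-60,0,2,0,0,0,60],
  [-120,0,2,0,0,0,60],
  [-180,0,2,0,0,0,60],
  [-180,0,2,0,0,0,60],
])

```text
time_s: 33.78
eef_pos: [0.5526, 0.0149, 0.2371]
eef_rot: [0.529, 0.476, 0.521, -0.471]
wrist_force: [-0.2, -0.0, -0.0]
opening: 0.763
```

```bash
python3 - <<'E'
from h import *
rel(KH); w=cab(108,0.5,np.array([524.0,239.27])); go(*w,230,-84)
im,d,K,D,T=snap('wrist','w13'); P=ray([[287,165]],K,D,T,.096)[0]*1e3
g=cv2.cvtColor(im,cv2.COLOR_RGB2GRAY)
v,u=np.mgrid[20:330,255:320];v=v.ravel();u=u.ravel();z=d[v,u];un=cv2.undistortPoints(np.c_[u,v].reshape(-1,1,2).astype(float),K,D)[:,0];W=(np.c_[un,np.ones(len(un))]*z[:,None])@T[:3,:3].T+T[:3,3]
k=(W[:,2]>.09)&(W[:,2]<.105); print('front edge cab x', np.percentile((W[k,:2]*1e3-KH)@[np.cos(A),np.sin(A)],[0,1]))
E
```

```text
cab rel -226.0 -4.4 z 237.1 phi 5.9 F [-0.2 -0.  -0. ] M [ 0.03 -0.04 -0.01] op 0.763 q [-0.19  0.12  1.67  0.    1.35 -0.29]
go (np.float64(512.2136650194093), np.float64(346.62610046813967), 230, -84) -> [5.9, -6.2, -334.2] [89.9, -0.4, -0.7]
front edge cab x [-191.86505136 -188.68475786]
```

Request:
step_arm([
  [0,-6,-60,10,0,0,135],
  [0,-6,-120,20,0,0,135],
  [0,-6,-180,30,0,0,135],
  [0,-6,-240,40,0,0,135],
  [0,-6,-300,50,0,0,135],
  [0,-6,-334,60,0,0,135],
  [0,-6,-334,70,0,0,135],
  [0,-6,-334,80,0,0,135],
  [0,-6,-334,90,0,0,135],
  [0,-6,-334,90,0,0,135],
])

```text
time_s: 35.08
eef_pos: [0.508, 0.3466, 0.2284]
eef_rot: [-0.037, -0.705, -0.036, 0.707]
wrist_force: [0.4, -0.6, 0.3]
opening: 0.469
```

```bash
python3 - <<'E'
from h import *
rel([524.0,239.27]); w=cab(107.6,0.5,np.array([524.0,239.27])); go(*w,131,-84.1)
im,d,K,D,T=snap('wrist','w14')
v,u=np.mgrid[100:340,220:345];v=v.ravel();u=u.ravel();z=d[v,u];un=cv2.undistortPoints(np.c_[u,v].reshape(-1,1,2).astype(float),K,D)[:,0];W=(np.c_[un,np.ones(len(un))]*z[:,None])@T[:3,:3].T+T[:3,3]
k=(W[:,2]>.155)&(W[:,2]<.175); q=W[k,:2]*1e3-KH; X=np.c_[q@[np.cos(A),np.sin(A)],q@[-np.sin(A),np.cos(A)]]; print(k.sum(),np.percentile(X,[2,50,98],axis=0).round(1), W[k,2].max())
E
```

```text
cab rel 108.4 4.7 z 228.4 phi -84.03 F [ 0.4 -0.6  0.3] M [-0.03  0.03 -0.02] op 0.469 q [0.41 0.27 1.5  0.   1.37 1.87]
go (np.float64(512.2554764047163), np.float64(346.22829170999233), 131, -84.1) -> [97.4, 0.7, -4.5] [0.1, 0.2, -0.0]
907 [[100.3 -16.4]
 [106.4  -0.8]
 [111.8  17. ]] 0.16737840428108505
```

Request:
step_arm([
  [50,1,-4,0,0,0,135],
  [80,1,-4,0,0,0,135],
  [97,1,-4,0,0,0,135],
  [97,1,-4,0,0,0,135],
  [97,1,-4,0,0,0,255],
  [97,1,-4,0,0,0,255],
  [97,1,-4,0,0,0,255],
  [97,1,-4,0,0,0,255],
  [97,1,-4,0,0,0,255],
])

```text
time_s: 36.25
eef_pos: [0.5143, 0.3466, 0.1354]
eef_rot: [0.036, 0.707, 0.037, -0.705]
wrist_force: [-0.3, -0.1, 5.6]
opening: 0.133
```

```bash
python3 - <<'E'
from h import *
rel([524.0,239.27])
E
```

```text
cab rel 107.8 -1.5 z 135.4 phi -84.13 F [-0.3 -0.1  5.6] M [-0.02  0.04  0.02] op 0.133 q [ 0.4   0.37  1.57 -0.    1.19  1.87]
```

Request:
step_arm([
  [-6,0,0,0,0,0,255],
  [-12,0,0,0,0,0,255],
  [-12,0,0,0,0,0,255],
  [-12,0,15,0,0,0,255],
  [-12,0,35,0,0,0,255],
  [-12,0,55,0,0,0,255],
  [-12,0,75,0,0,0,255],
  [-12,0,86,0,0,0,255],
  [-12,0,86,0,0,0,255],
])

```text
time_s: 37.38
eef_pos: [0.4266, 0.3373, 0.1454]
eef_rot: [-0.036, -0.706, -0.036, 0.706]
wrist_force: [0.6, -0.2, -1.3]
opening: 0.13
```

```bash
python3 - <<'E'
from h import *
rel([524.0,239.27])
E
```

```text
cab rel 107.7 86.6 z 145.4 phi -84.11 F [ 0.6 -0.2 -1.3] M [-0.02  0.05  0.02] op 0.13 q [0.45 0.21 1.76 0.   1.17 1.92]
```

Request:
step_arm([
  [-40,0,0,0,0,0,255],
  [-88,0,0,0,0,0,255],
  [-88,0,0,0,0,0,255],
  [-88,0,-40,0,0,0,255],
  [-88,20,-70,0,0,0,255],
  [-88,60,-88,0,0,0,255],
  [-88,108,-88,0,0,0,255],
  [-88,108,-88,0,0,0,255],
  [-88,108,-88,0,0,0,255],
])

```text
time_s: 38.5
eef_pos: [0.526, 0.2388, 0.2326]
eef_rot: [-0.036, -0.706, -0.036, 0.707]
wrist_force: [-0.3, 0.2, -2.0]
opening: 0.129
```

```bash
python3 - <<'E'
from h import *
rel([524.0,239.27])
im,d,K,D,T=snap('side','s4'); wr=snap('wrist','w15'); save('c5.png',np.hstack([cv2.resize(im[150:260,205:335],None,fx=3,fy=3),wr[0][60:390,80:480]]))
w=cab(0,-1.8,np.array([524.0,239.27])); go(*w,136,-84.1)
E
```

```text
cab rel -0.6 -1.9 z 232.6 phi -84.2 F [-0.3  0.2 -2. ] M [-0.03  0.01  0.01] op 0.129 q [0.22 0.19 1.6  0.   1.36 1.69]
go (np.float64(525.7901394116628), np.float64(239.45815123388178), 136, -84.1) -> [97.0, 0.3, -0.0] [0.0, 0.0, 0.0]
```

View pics/c5.png

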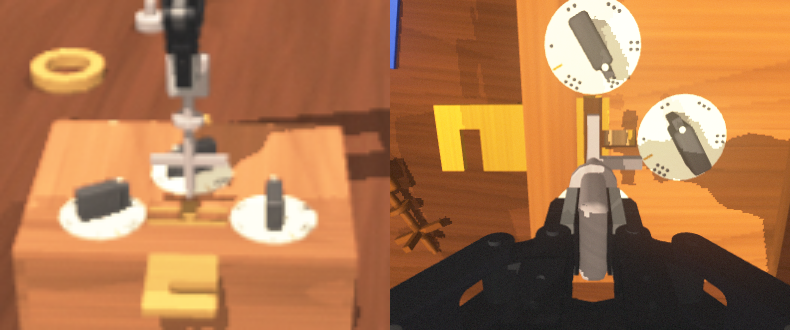

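The pin hangs above the keyhole with its wards lined up with the slots (597,150). The dials are unchanged.

Request:
step_arm([
  [15,0.3,0,0,0,0,255],
  [30,0.3,0,0,0,0,255],
  [45,0.3,0,0,0,0,255],
  [55,0.3,0,0,0,0,255],
  [62,0.3,0,0,0,0,255],
  [69,0.3,0,0,0,0,255],
  [69,0.3,0,0,0,0,255],
])

```text
time_s: 39.48
eef_pos: [0.5259, 0.2385, 0.164]
eef_rot: [-0.036, -0.706, -0.036, 0.706]
wrist_force: [-0.0, 0.1, -2.3]
opening: 0.126
```

```bash
python3 - <<'E'
from h import *
rel([524.0,239.27])
E
```

```text
cab rel -1.0 -1.8 z 164.0 phi -84.15 F [-0.   0.1 -2.3] M [ 0.02 -0.03 -0.01] op 0.126 q [0.22 0.25 1.66 0.   1.23 1.69]
```

Request:
step_arm([
  [8,-0.7,0,0,0,0,255],
  [16,-0.7,0,0,0,0,255],
  [24,-0.7,0,0,0,0,255],
  [29,-0.7,0,0,0,0,255],
  [29,-0.7,0,0,0,0,255],
])

```text
time_s: 40.1
eef_pos: [0.5261, 0.2393, 0.1354]
eef_rot: [0.036, 0.706, 0.036, -0.706]
wrist_force: [-0.3, -0.1, -2.1]
opening: 0.128
```

```bash
python3 - <<'E'
from h import *
rel([524.0,239.27])
E
```

```text
cab rel -0.2 -2.1 z 135.4 phi -84.15 F [-0.3 -0.1 -2.1] M [ 0.02 -0.03 -0.02] op 0.128 q [0.22 0.29 1.68 0.   1.17 1.69]
```

Request:
step_arm([
  [1,0,0,0,0,0,255],
  [1,0,0,0,0,0,135],
  [1,0,0,0,0,0,135],
  [1,0,0,0,0,0,135],
  [-40,0,0,0,0,0,135],
  [-80,0,0,0,0,0,135],
  [-80,0,0,0,0,0,135],
])

```text
time_s: 40.98
eef_pos: [0.5284, 0.2399, 0.2196]
eef_rot: [0.036, 0.709, 0.037, -0.704]
wrist_force: [0.6, -0.5, 0.3]
opening: 0.465
```

```bash
cat > pin.py <<'E'
from h import *
import sys
im,d,K,D,T=snap('wrist',sys.argv[1])
v,u=np.mgrid[0:420,0:560];v=v.ravel();u=u.ravel();z=d[v,u];un=cv2.undistortPoints(np.c_[u,v].reshape(-1,1,2).astype(float),K,D)[:,0];W=(np.c_[un,np.ones(len(un))]*z[:,None])@T[:3,:3].T+T[:3,3]
q=W[:,:2]*1e3-KH; X=np.c_[q@[np.cos(A),np.sin(A)],q@[-np.sin(A),np.cos(A)]]
n=(np.hypot(*X.T)<28); k=n&(W[:,2]>.14)&(W[:,2]<.2); print('pin top',k.sum(),np.percentile(X[k],[2,98],axis=0).round(1),np.percentile(W[k,2],[90,99]))
k=n&(abs(W[:,2]-.106)<.01); print('collar z hist',np.histogram(W[k,2],np.arange(.096,.117,.002)))
E
python3 - <<'E'
from h import *
rel([524.0,239.27]); go(601.7,247.2,175,-54); go(601.7,247.2,109,-54)
E
python3 pin.py w16
```

```text
cab rel 0.2 -4.5 z 219.6 phi -84.14 F [ 0.6 -0.5  0.3] M [ 0.02 -0.06  0.  ] op 0.465 q [0.22 0.2  1.61 0.   1.32 1.69]
go (601.7, 247.2, 175, -54) -> [45.1, 0.2, -73.3] [-30.1, -0.4, -0.1]
go (601.7, 247.2, 109, -54) -> [111.1, 0.3, -72.8] [-30.1, -0.4, -0.1]
pin top 1031 [[ -7.6 -17.5]
 [  3.6  16. ]] [0.16639841 0.16707847]
collar z hist (array([ 23, 658, 931,  30, 186, 164,   1,   0,   0,   0]), array([0.096, 0.098, 0.1  , 0.102, 0.104, 0.106, 0.108, 0.11 , 0.112,
       0.114, 0.116]))
```

Request:
step_arm([
  [0,0,-40,-10,0,0,135],
  [0,0,-73,-20,0,0,135],
  [20,0,-73,-30,0,0,135],
  [45,0,-73,-30,0,0,135],
  [80,0,-73,-30,0,0,135],
  [111,0,-73,-30,0,0,135],
  [111,0,-73,-30,0,0,135],
])

```text
time_s: 41.9
eef_pos: [0.5969, 0.2463, 0.1011]
eef_rot: [-0.217, -0.671, -0.218, 0.674]
wrist_force: [-0.6, 0.6, 0.2]
opening: 0.472
```

Request:
step_arm([
  [0,0,0,0,0,0,255],
  [0,0,0,0,0,0,255],
  [0,0,0,0,0,0,255],
  [0,0,0,0,0,0,255],
  [0,0,0,0,0,0,255],
])

```text
time_s: 42.52
eef_pos: [0.5988, 0.2454, 0.1039]
eef_rot: [-0.218, -0.673, -0.217, 0.673]
wrist_force: [3.3, -3.7, -4.5]
opening: 0.174
```

```bash
python3 -c "
from h import *
rel(KH)"
```

```text
cab rel -1.6 -74.5 z 103.9 phi -54.18 F [ 3.3 -3.7 -4.5] M [-0.4  -0.25  0.01] op 0.174 q [ 0.21  0.47  1.51 -0.    1.17  1.15]
```

Request:
step_arm([
  [0,0,0,-10,0,0,255],
  [0,0,0,-20,0,0,255],
  [0,0,0,-30,0,0,255],
  [0,0,0,-40,0,0,255],
  [0,0,0,-50,0,0,255],
  [0,0,0,-60,0,0,255],
  [0,0,0,-60,0,0,255],
  [0,0,0,-60,0,0,135],
  [0,0,0,-60,0,0,135],
  [0,0,0,-60,0,0,135],
])

```text
time_s: 43.78
eef_pos: [0.5984, 0.2471, 0.1047]
eef_rot: [0.525, 0.474, 0.525, -0.474]
wrist_force: [-0.3, 0.4, -0.1]
opening: 0.473
```

Request:
step_arm([
  [-60,0,0,0,0,0,135],
  [-120,0,0,0,0,0,135],
  [-180,0,0,0,0,0,135],
  [-240,-40,40,0,0,0,135],
  [-280,-60,60,0,0,0,135],
  [-280,-60,60,0,0,0,135],
  [-280,-60,60,0,0,0,135],
])

```text
time_s: 44.65
eef_pos: [0.545, 0.181, 0.3851]
eef_rot: [0.525, 0.474, 0.525, -0.473]
wrist_force: [0.8, 0.0, -0.5]
opening: 0.471
```

```bash
python3 pin.py w17; python3 - <<'E'
from h import *
rel(KH); im,d,K,D,T=load('w17'); dials(im,K,D,T)
v,u=np.mgrid[0:420,0:560];v=v.ravel();u=u.ravel();z=d[v,u];un=cv2.undistortPoints(np.c_[u,v].reshape(-1,1,2).astype(float),K,D)[:,0];W=(np.c_[un,np.ones(len(un))]*z[:,None])@T[:3,:3].T+T[:3,3]
q=W[:,:2]*1e3-KH; X=np.c_[q@[np.cos(A),np.sin(A)],q@[-np.sin(A),np.cos(A)]]; k=(abs(W[:,2]-.097)<.006)&(abs(X[:,1])<100)&(abs(X[:,0])<240); print('front',np.percentile(X[k,0],[0.2,1]))
s=snap('scene','sc3')[0]; save('c6.png',np.hstack([cv2.resize(im,(400,300)),cv2.resize(s[130:370,120:440],(400,300))]))
E
```

```text
pin top 370 [[ -8.  -15.3]
 [  3.5  17.4]] [0.16681256 0.16805231]
collar z hist (array([  8, 272, 442,  33,  53,  70,   1,   0,   0,   0]), array([0.096, 0.098, 0.1  , 0.102, 0.104, 0.106, 0.108, 0.11 , 0.112,
       0.114, 0.116]))
cab rel -59.7 -14.0 z 383.6 phi 5.87 F [-0.1  0.2 -1. ] M [ 0.01  0.05 -0.01] op 0.475 q [0.11 0.1  1.4  0.   1.65 0.01]
left [447. 231.] [450.  228.9] axis 97.8 ext -35.8 21.8 val 3.11
front [532.8 161.6] [532.5 161. ] axis -141.2 ext -27.8 26.5 val 0.999
right [602.2 247.4] [600.7 246.1] axis 94.3 ext -30.2 21.4 val 0.029
front [-189.28748443 -185.81252734]
```

```bash
python3 - <<'E'
from h import *
a=load('scene0')[0].astype(int); s=load('sc3')[0]; b=s.astype(int)
print('slide area diff', a[265:290,172:200].mean((0,1)), b[265:290,172:200].mean((0,1)))
hsv=cv2.cvtColor(s,cv2.COLOR_RGB2HSV); m=((hsv[:,:,2]>200)&(hsv[:,:,1]<150)&(abs(hsv[:,:,0].astype(int)-21)<7)).astype(np.uint8); m[:230]=0
n,l,st,c=cv2.connectedComponentsWithStats(m); print([(st[i].tolist()) for i in range(1,n) if st[i,4]>25])
for n_,r in (('flange',(320,345,230,270)),('knob',(340,358,174,194)),('f1',(255,278,330,362)),('f2',(190,210,345,378))):
    y0,y1,x0,x1=r; print(n_, abs(a-b)[y0:y1,x0:x1].mean().round(1))
print(ctrl.hand_in())
E
```

```text
slide area diff [207.20285714 160.76       113.91714286] [129.92714286  83.68285714  59.38714286]
[[259, 231, 9, 9, 40], [280, 230, 41, 14, 305], [544, 230, 16, 7, 66], [284, 235, 20, 12, 47], [399, 249, 73, 71, 2137], [349, 262, 211, 158, 20183], [233, 312, 33, 28, 488], [76, 319, 29, 60, 293]]
flange 1.4
knob 1.4
f1 1.8
f2 1.6
the job is handed in; nothing more can be done
None
```

I did every step of the job and handed it in at about 45 s; no verdict was reported.

**What I did:** I set the dials to 4 (left), 2 (front) and 5 (right), drew the pin and hung it in the bracket's notch. I pulled the drawer about 155 mm out and laid the slide flat in the tray. It was the only loose slide I found: the chipped one, slide3. I then pushed the drawer in until it met its stop, put the pin back in the keyhole and turned the right dial from 5 to 4.

**Last checks:**
- **Pin:** bow top at 166–168 mm and collar top at about 106 mm, which is fully home. It is centred on the keyhole to within a few mm.
- **Drawer:** the front face measured about 186–189 mm in front of the keyhole, against 190 mm when shut at the start, so it is shut to within measuring error.
- **Right dial:** reads about 3.1 rad, roughly 1.05 rad off its number.
- **Slide:** after placing, its top was at about 30 mm, level in the tray. I could not see it again once the drawer was shut.
- **Flange, filters and focusing knob:** no visible change from the start image.
- **Robot:** clear of everything at hand-in.

**What failed or was left open:**
- The check for the slide's extent in the tray also took in the tray walls, so I relied on the height reading and the grip pose instead.
- I could not view a final picture because the viewing limit was reached, so the last checks are numeric only.
- An early wrist image had a bright patch near (-0.02, -0.89) m. By its colour and its place beyond reach I judged it not a slide.

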